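Restock the cabinet door rack at the shipping bench

TASK

Swing the supply cabinet's door open as far as it goes and, while its rack is still empty, tap the yellow rubber wedge under the door until the door is jammed and rests on it. Then stack all the flat cartons from the bench in one neat pile in the middle of the sloping blue rack on the inside of the door, each lying flat with a short end up against the backstop. Leave the door wedged open and everything else on the bench where it is.

Things in the scene. Friction and masses are not known exactly. Their poses are not given: they have to be found in the camera images.
- door (a joint): grey steel cabinet door, 280 mm wide, 16 mm thick, lower edge 14 mm and upper edge 190 mm above the bench (the cabinet behind is 190 mm high too), hinged upright at its left end as the robot sees it shut; 0 = shut, grows as it swings out towards the robot, stop at 1.6 rad (about square to the cabinet). It starts ajar, stays where left, swings at a touch (0.06 N m)
- door_hinge (a point): point on the hinge axis at the height of the door's upper edge (190 mm), in the plane of the inner face. Axes turn with the door: y along the door from free end to hinge, x out of the inner face (the rack's side), z up
- door_lift (a joint): rise of the door (m, 0 to 0.003) on its lift-off hinges: the wedge driven under its lower edge raises it up to 3 mm and then carries its weight (7 N, more with cartons). Pushing the wedge in takes 5 to 15 N, and more once the 3 mm are used up; let go, it stays jammed
- door_edge (a point): top of the door's free end, mid-thickness, 280 mm from the hinge; axes as door_hinge. A 70 mm upright bar handle stands 35 mm off the outer face, 30 mm from this end, 70 to 140 mm above the bench; the inner face is bare from this end for 116 mm, then the rack begins
- rack (a point): blue rack on the door's inside: shelf 92 mm deep, 118 mm wide, sloping down 15 degrees to the door, and a 64 mm backstop square to it at the low end; sides open. Origin: middle of their inside corner, 128 mm above the bench, 105 mm from the hinge, 20 mm off the door's face; x up the slope off the backstop, y along it to the hinge, z off the shelf. It turns with the door
- wedge_mid (a point): yellow rubber door wedge, 130 mm long, 40 mm wide, 34 mm high at the thick end, tapering straight to 4 mm at the thin end, flat underneath, 140 g. This point is where to grip it across its 40 mm: 20 mm from the thick end, 14 mm above its underside. x to the thin end, y across, z up
- wedge_tip (a point): middle of the wedge's thin end, 2 mm above its underside, 110 mm from wedge_mid; same axes
- carton1_mid (a point): flat brown carton with a blue band near one end, 90 x 60 x 10 mm, 70 g (or absent); this is its centre. x along its 90 mm, y along its 60 mm, z across its thickness; all cartons are alike and either way round will do
- carton2_mid (a point): flat brown carton with a blue band near one end, 90 x 60 x 10 mm, 70 g (or absent); this is its centre. x along its 90 mm, y along its 60 mm, z across its thickness; all cartons are alike and either way round will do
- carton3_mid (a point): flat brown carton with a blue band near one end, 90 x 60 x 10 mm, 70 g (or absent); this is its centre. x along its 90 mm, y along its 60 mm, z across its thickness; all cartons are alike and either way round will do
- carton4_mid (a point): flat brown carton with a blue band near one end, 90 x 60 x 10 mm, 70 g (or absent); this is its centre. x along its 90 mm, y along its 60 mm, z across its thickness; all cartons are alike and either way round will do
- carton5_mid (a point): flat brown carton with a blue band near one end, 90 x 60 x 10 mm, 70 g (or absent); this is its centre. x along its 90 mm, y along its 60 mm, z across its thickness; all cartons are alike and either way round will do
- carton6_mid (a point): flat brown carton with a blue band near one end, 90 x 60 x 10 mm, 70 g (or absent); this is its centre. x along its 90 mm, y along its 60 mm, z across its thickness; all cartons are alike and either way round will do
- tape: roll of brown packing tape lying flat, 72 mm across, 24 mm high, origin under its centre, beside the cartons (to be left alone)
- mouse: grey computer mouse, 100 x 58 x 32 mm, origin under its centre (to be left alone)
- stapler: red and black stapler, 130 x 34 x 44 mm, origin under its centre (to be left alone)
- marker: blue marker pen lying down, 140 mm long, 15 mm thick, origin under its middle (to be left alone)
There are look-alikes about, which are no part of the job. What is shaped like the part that bears carton1_mid but red is not meant.

How it is judged:
By the outcome, as a careful person would: the job done as asked, in the order asked, and still so for the second after the job is handed in, with the robot touching nothing.
Of carton1, carton2, carton3, carton4, carton5, carton6 only 4 to 6 are there at a start; the rules pass over those that are not, and their reading is None.
At some moment in a run one of carton1, carton2, carton3, carton4, carton5, carton6 may be knocked a few centimetres aside while the robot is not near it.
Once in a run the grip may slacken for a moment while it holds something.
It also fails if it takes over 210 s, if anything falls off the work surface, if the arm or the gripper's body presses on something with over 40 N, if the wrist force passes 120 N, or if a joint passes its speed limit or range.

ROBOT

A 6-joint arm with a two-finger parallel gripper is mounted at the origin on the work surface. World frame = base frame: x ahead of the robot, y to its left, z up, the work surface at z = 0. Lengths are in mm, angles in rad, forces in N, time in s.
With the tool pointing down it reaches from about 275 to 750 mm from the base axis. Payload 10.2 kg.
Tool frame: the origin (TCP) lies between the finger pads; the fingertips stand 25 mm ahead of it and the grasp point (between the pads) lies 6 mm ahead of it; y points along the fingers, z is the direction in which the jaws open and shut, and the axes are right-handed (so a half turn about y gives the same grasp; the last joint's range is limited). The gripper opens to 85 mm and grips with 20 to 120 N. Pads are 22 mm wide; open, the fingers measure 114 mm over their backs; the gripper's body (76 mm by 85 mm) begins 54 mm behind the grasp point. The pads swing forward as they close: fully open they stand 13 mm farther back than shut.
Start: joints at [0.963, 0.313, 1.498, -0, 1.331, -0.223], TCP at [197.084, 486.61, 256.294] pointing down, gripper open.
Joint ranges: [-2.94, 2.94], [-0.97, 2.17], [0.19, 2.56], [-1.23, 4.37], [0.02, 3.11], [-2.88, 2.88]. Speed limits (rad/s): [2.39, 2.39, 3.01, 3.14, 3.14, 3.14].

INTERFACE

Orientations are given as a 3x3 rotation matrix whose columns are the frame's x, y, z axes.
In Python, from bench import r gives the robot as it stands.
- The arm moves only by the tool carry_out, never from a script. Its argument "plan" is a list of rows, each a list of 7 numbers: the shift along the world's x, y, z in mm, then the turn, a rotation vector about the world's x, y, z in degrees, then the opening, from 0 (shut) to 1 (fully open). A call has 1 to 10 rows; each row shifts and turns the commanded pose from where the row before left it; what a row does not reach is not made up. A row lasts 1/8 s, in which the tool goes at most 62.5 mm and 10.7 degrees, less where a joint would pass 70% of its speed; a pose out of reach is approached as far as the arm can. A call is refused whole if a number of a shift passes 62.5 or a number of a turn 10.7, either way. A call with a gripper value outside its range is refused whole. The fingers move at their own pace and stop on an object; the grip force is fixed at half the most. Time passes only in rows, so rows that do not move let the fingers close. It gives the time, the measured TCP pose, the force and the opening at its end, in the units of the state.
- r.get_state(): the state, without advancing time (a new reading comes with each control period).
- r.grab_frame(name): name is "scene" or "top"; returns a dict with "color" (420x560x3 uint8, red, green, blue), "camera_matrix" (3x3 intrinsics, pixels), "world_from_camera" (4x4, takes a point from camera to world coordinates). Camera axes: x right, y up, looking along -z (the intrinsics and any distortion apply to the point x, -y, -z); pixel columns grow to the right and rows downward; lengths in mm; the calibration is good to about 2 mm. A picture is of the moment at which its call begins. There is no depth.
- r.close_job(): hands the job in, once; it reports no verdict.
The state is a dict: "time": time; "joint_pos": joint angles; "joint_vel": joint speeds; "effort": joint torques, N m; "ee_pos": TCP position; "tcp_rot": TCP orientation; "force": force on the tool from outside, world axes, zero at the start; "wrist_torque": the same for the moment, N m; "gripper_width": opening from 0.0 (shut) to 1.0 (fully open).
Only numpy, scipy, OpenCV 4.12 (cv2) and the standard library are available. Lean on these libraries where they do the work, as an engineer would, in place of code of your own. Each camera call takes 0.05 s, during which the arm holds its last target.

## Working session

There is one attempt and no reset: what is moved stays moved. The work goes in short steps, Python scripts to look and compute and a tool call to move; the robot and the scene stay as the last step left them, time stands still between calls to the robot, and variables do not carry over. Pictures are saved under pics/ and viewed, and the job is handed in when it is done.

Besides the shell and the picture viewer there is one more tool, called after "Request:" by a JSON object that holds its "api" and its "payload", one argument or row to a line. carry_out: Moves the arm, as the interface text tells. Its arguments: {"type":"object","properties":{"plan":{"type":"array","items":{"type":"array","items":{"type":"number"}}}},"required":["plan"]}

```bash
ls; mkdir -p pics; cat > h.py <<'E'
import numpy as np, cv2
from bench import r
def snap(n,tag):
    f=r.grab_frame(n); cv2.imwrite(f'pics/{tag}.png',cv2.cvtColor(f['color'],cv2.COLOR_RGB2BGR)); np.savez(f'pics/{tag}.npz',**f); return f
def ray(f,u,v):
    K=f['camera_matrix'];T=f['world_from_camera']
    d=np.linalg.solve(K,[u,v,1.]); d=T[:3,:3]@np.array([d[0],-d[1],-d[2]]); return T[:3,3],d/np.linalg.norm(d)
def onz(f,u,v,z):
    o,d=ray(f,u,v); return o+d*(z-o[2])/d[2]
def tri(f1,p1,f2,p2):
    o1,d1=ray(f1,*p1);o2,d2=ray(f2,*p2)
    A=np.stack([d1,-d2],1);s=np.linalg.lstsq(A,o2-o1,rcond=None)[0]
    a=o1+s[0]*d1;b=o2+s[1]*d2;return (a+b)/2,np.linalg.norm(a-b)
def proj(f,p):
    K=f['camera_matrix'];T=f['world_from_camera']
    c=T[:3,:3].T@(np.asarray(p,float)-T[:3,3]);q=K@np.array([c[0],-c[1],-c[2]]);return q[:2]/q[2]
E
python3 - <<'E'
from h import *
np.set_printoptions(precision=3,suppress=True)
for n in('scene','top'):
    f=snap(n,n+'0');print(n,f.keys(),f['camera_matrix'],f['world_from_camera'])
    cv2.imwrite(f'pics/{n}0b.png',cv2.resize(cv2.imread(f'pics/{n}0.png'),(800,600),interpolation=cv2.INTER_CUBIC))
print(r.get_state())
E
```

```text
pics
scene dict_keys(['color', 'camera_matrix', 'world_from_camera']) [[436.926   0.    273.779]
 [  0.    436.926 207.064]
 [  0.      0.      1.   ]] [[   0.244   -0.829    0.503 1032.369]
 [   0.97     0.207   -0.13   -96.412]
 [   0.004    0.52     0.854 1059.729]
 [   0.       0.       0.       1.   ]]
top dict_keys(['color', 'camera_matrix', 'world_from_camera']) [[457.538   0.    278.909]
 [  0.    457.538 206.509]
 [  0.      0.      1.   ]] [[   0.018    0.996   -0.092  357.555]
 [  -1.       0.019    0.013   82.592]
 [   0.015    0.092    0.996 1428.595]
 [   0.       0.       0.       1.   ]]
{'time': 0.1, 'joint_pos': array([ 0.963,  0.313,  1.498, -0.   ,  1.331, -0.223]), 'joint_vel': array([ 0.001, -0.   , -0.002,  0.002, -0.   ,  0.001]), 'effort': array([  0.003, -41.29 , -26.014,  -0.   ,   0.003,   0.   ]), 'ee_pos': array([196.965, 486.419, 255.789]), 'tcp_rot': array([[ 0.927, -0.001,  0.375],
       [-0.375, -0.001,  0.927],
       [-0.   , -1.   , -0.001]]), 'force': array([ 0.777,  0.583, -0.591]), 'wrist_torque': array([ 0.021, -0.008,  0.045]), 'gripper_width': 0.9994847806286304}
```

View pics/scene0b.png

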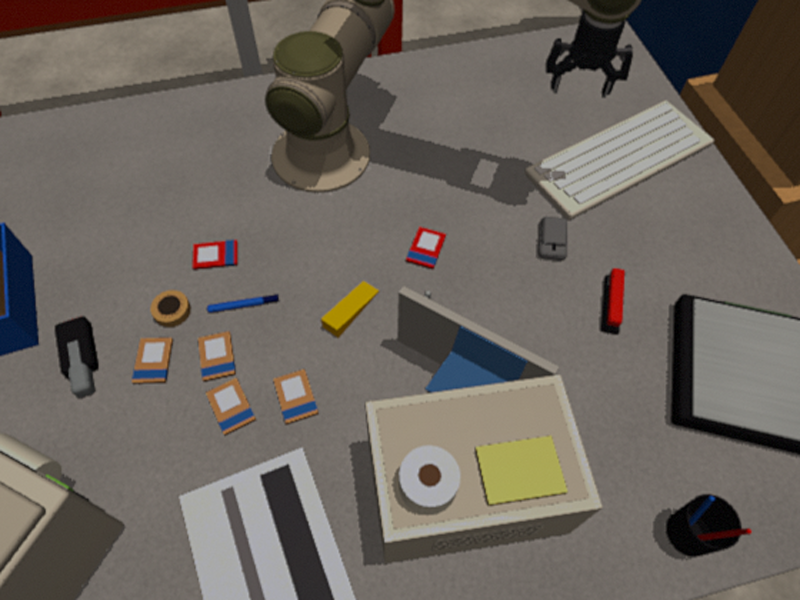

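View pics/top0b.png

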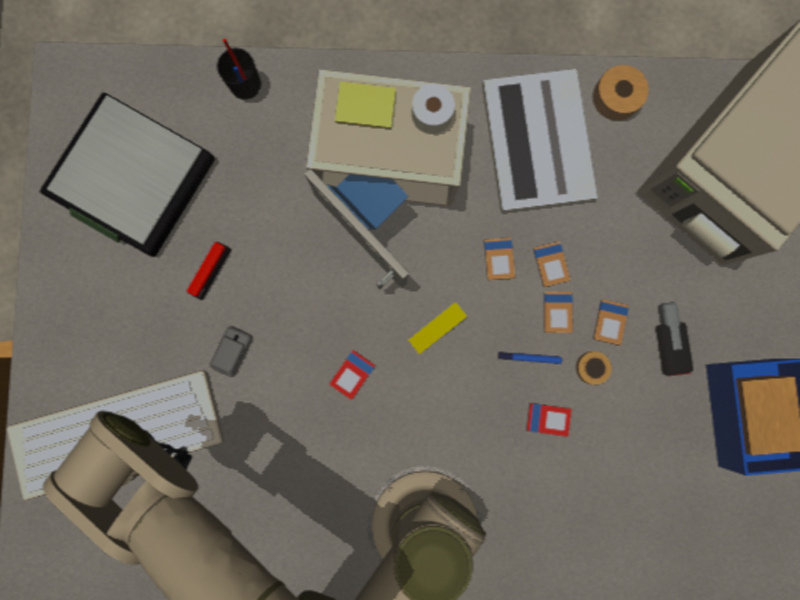

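Candidates, in 800×600 top-view pixels:
- **Cartons:** brown ones at (500,260), (552,264), (558,313) and (611,323). The red look-alikes at (352,375) and (549,420) are excluded by colour.
- **Wedge:** the yellow bar at (437,328). The yellow pad on the cabinet at (365,103) is excluded.
- **Tape:** (594,367). The other roll at (623,90) is larger.
- **Door:** runs from its hinge at (310,172) to its free end at (405,272).

Next I measure and take close crops.

```bash
cat >> h.py <<'E'
def hsv(f): return cv2.cvtColor(np.ascontiguousarray(f['color']),cv2.COLOR_RGB2HSV)
def blobs(m,amin):
    cs,_=cv2.findContours(m.astype(np.uint8),cv2.RETR_EXTERNAL,cv2.CHAIN_APPROX_NONE)
    return [c for c in cs if cv2.contourArea(c)>amin]
def rectz(f,c,z):
    p=np.array([onz(f,u,v,z)[:2] for u,v in cv2.convexHull(c)[:,0]],np.float32)
    return cv2.minAreaRect(p)
def cartons(f,z=10):
    H=hsv(f);m=((H[...,0]>=7)&(H[...,0]<=20)&(H[...,1]>110)&(H[...,2]>90))
    m=cv2.morphologyEx(m.astype(np.uint8),cv2.MORPH_CLOSE,np.ones((9,9)))
    return [(cv2.minAreaRect(c)[0],rectz(f,c,z)) for c in blobs(m,150)]
E
python3 - <<'E'
from h import *
np.set_printoptions(precision=1,suppress=True)
for n in('top','scene'):
    f=dict(np.load(f'pics/{n}0.npz'))
    print(n)
    for px,rc in cartons(f): print(np.array(px),np.array(rc[0]),np.array(rc[1]),rc[2])
    H=hsv(f);m=(H[...,0]>=21)&(H[...,0]<=32)&(H[...,1]>150)&(H[...,2]>90)
    for c in blobs(m,150): 
        print('Y',cv2.minAreaRect(c)[0]); print(np.array([onz(f,u,v,15)[:2] for u,v in cv2.boxPoints(cv2.minAreaRect(c))]))
a=cv2.imread('pics/top0.png');cv2.imwrite('pics/c1.png',cv2.resize(a[110:300,200:460],None,fx=3,fy=3,interpolation=cv2.INTER_CUBIC))
a=cv2.imread('pics/scene0.png');cv2.imwrite('pics/c2.png',cv2.resize(a[170:330,80:400],None,fx=2.5,fy=2.5,interpolation=cv2.INTER_CUBIC))
E
```

```text
top
[541.  290.5] [ 244.3 -753.1] [157.2 127.2] 5.527354717254639
[422.1 239.4] [ 395.1 -383.1] [ 70.2 190.3] 69.34456634521484
[388.4 201.5] [ 511.8 -278.2] [197.2  65.2] 6.089238166809082
[349.3 180.7] [ 574.2 -155.4] [89.  58.7] 5.487220287322998
[436.  62.] [ 966.3 -434.1] [106.7 111. ] 1.3503227233886719
Y (305.96343994140625, 229.32928466796875)
[[392.2  42.8]
 [476.6 -59.2]
 [445.6 -84.7]
 [361.6  17.3]]
scene
[206.5 277. ] [ 574.3 -155.1] [89.7 59. ] 5.641654968261719
[106.3 252. ] [ 440.7 -399.8] [60.7 87.7] 76.5013656616211
[156.2 267.4] [ 512.3 -277.4] [200.9  68.8] 7.6822733879089355
[118. 214.] [ 330.7 -362.1] [71.1 69.4] 32.795413970947266
[523.7  95. ] [183.8 980.2] [416.5  83. ] 0.6355752348899841
Y (244.70140075683594, 213.7225799560547)
[[433.2 -82. ]
 [362.5  23.8]
 [403.2  41.8]
 [471.3 -63.2]]
```

View pics/c1.png

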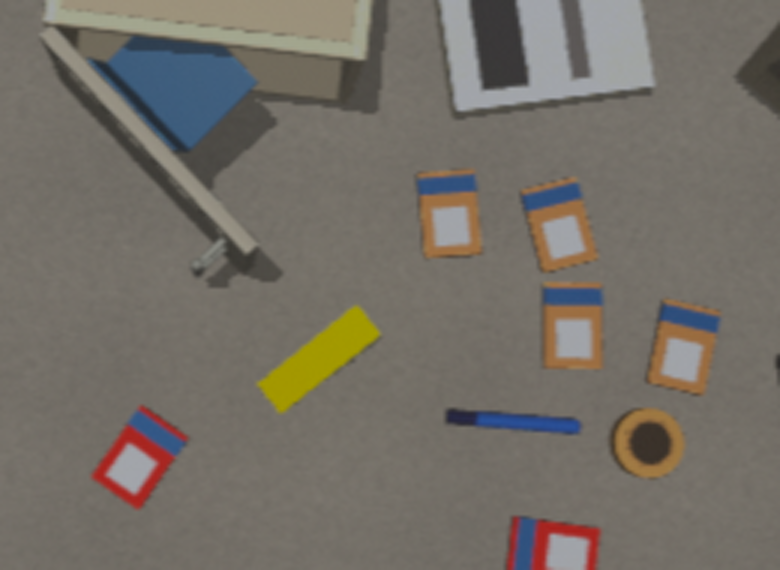

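View pics/c2.png

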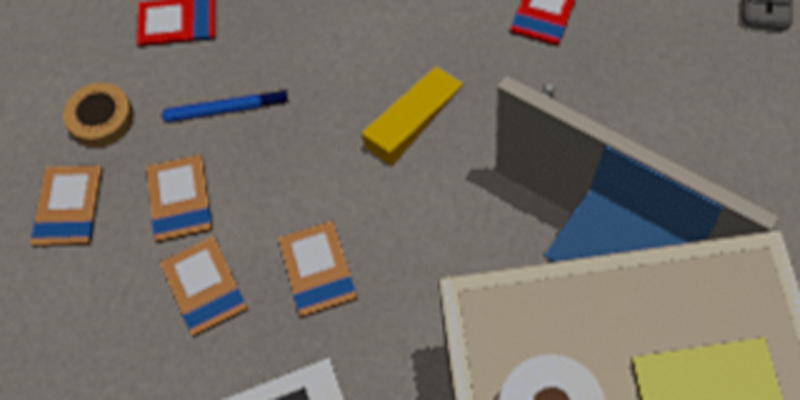

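```bash
sed -i 's/np.ones((9,9))/np.ones((5,5))/' h.py
python3 - <<'E'
from h import *
np.set_printoptions(precision=1,suppress=True)
F={n:dict(np.load(f'pics/{n}0.npz')) for n in('top','scene')}
for n,f in F.items():
    print(n)
    for px,rc in cartons(f):
        if max(rc[1])<110: print(np.array(px),np.array(rc[0]),np.array(rc[1]),rc[2])
    H=hsv(f);m=(H[...,0]>=21)&(H[...,0]<=32)&(H[...,1]>150)&(H[...,2]>90)
    c=blobs(m,150)[0];b=cv2.boxPoints(cv2.minAreaRect(c));
    for u in b: print(u, onz(f,*u,34)[:2],onz(f,*u,4)[:2],onz(f,*u,0)[:2])
t,s=F['top'],F['scene']
for nm,p in dict(hinge=(45,32),free_in=(260,245),free_out=(242,255)).items():
    print(nm,onz(t,200+p[0]/3,110+p[1]/3,190))
for nm,p in dict(free=(502,80),hinge=(772,220)).items():
    print(nm,onz(s,80+p[0]/2.5,170+p[1]/2.5,190))
print('cab front top edge',onz(t,200+45/3,110+24/3,190),onz(t,200+363/3,110+56/3,190))
E
```

```text
top
[416. 257.] [ 339.8 -363.1] [67.7 68.9] 0.9920499920845032
[426.6 229. ] [ 427.1 -396.9] [59.2 64.2] 78.03763580322266
[390.5 222. ] [ 446.8 -284.2] [62.4 59.7] 1.057856798171997
[388.  192.6] [ 539.4 -277. ] [92.  59.1] 13.935148239135742
[349.7 184.5] [ 562.  -156.6] [64.4 58.7] 5.59475040435791
[285.3 237.6] [391.7  43.3] [392.5  42.5] [392.6  42.3]
[318.6 211. ] [475.  -57.3] [477.5 -60.3] [477.9 -60.7]
[326.7 221.1] [444.4 -82.4] [446.3 -86. ] [446.5 -86.4]
[293.4 247.7] [361.5  18.2] [361.6  16.8] [361.6  16.6]
scene
[157.4 275.2] [ 538.6 -276.8] [93.2 60.1] 13.754288673400879
[205.  272.3] [ 561.1 -156.3] [63.2 59. ] 5.88959264755249
[107.  247.5] [ 427.7 -397. ] [60.4 62. ] 77.31690979003906
[150.5 244.1] [ 446.  -284.1] [62.8 59.6] 0.16899830102920532
[118. 214.] [ 330.7 -362.1] [71.1 69.4] 32.795413970947266
[224.  222.9] [444.1 -82.2] [426.9 -81.8] [424.6 -81.7]
[255.9 194. ] [374.7  21.6] [355.4  25.1] [352.9  25.5]
[265.4 204.5] [414.7  39.3] [396.6  43.3] [394.2  43.8]
[233.5 233.4] [481.5 -63.8] [465.4 -62.8] [463.3 -62.7]
hinge [706.5 247.1 190. ]
free_in [513.  46. 190.]
free_out [503.5  62.2 190. ]
free [510.5  55.4 190. ]
hinge [706.6 247.3 190. ]
cab front top edge [714.  247.3 190. ] [690.3 -46.1 190. ]
```

The crop confirms four brown cartons and the yellow wedge. The wedge's thick end is towards the cabinet, at about (461,-71) mm. The door is hinged at about (706,247) and open about 0.69 rad. First I move to its inner side.

Request:
{"api": "carry_out", "payload": {
  "plan": [
    [0,0,30,0,0,0,0],
    [30,-37,0,0,0,0,0],
    [40,-48,0,0,0,0,0],
    [40,-48,0,0,0,0,0],
    [40,-48,0,0,0,0,0],
    [40,-48,0,0,0,0,0],
    [40,-48,0,0,0,0,0],
    [40,-48,0,0,0,0,0],
    [40,-48,0,0,0,0,0],
    [40,-48,0,0,0,0,0]
  ]
}}

```text
time: 1.35
ee_pos: [548.0, 63.8, 286.1]
tcp_rot: [[0.927, -0.0, 0.376], [-0.376, 0.0, 0.927], [-0.0, -1.0, 0.0]]
force: [-0.2, 1.5, -0.1]
gripper_width: 0.0
```

Request:
{"api": "carry_out", "payload": {
  "plan": [
    [24,-39,0,0,0,0,0],
    [0,0,-50,0,0,0,0],
    [0,0,-50,0,0,0,0],
    [-12,15,-10,0,0,0,0],
    [-15,15,0,0,0,0,0],
    [-16,19,0,0,0,0,0],
    [-16,19,0,0,0,0,0],
    [-16,19,0,0,0,0,0],
    [-10,23,0,0,0,0,0],
    [-10,23,0,0,0,0,0]
  ]
}}

```text
time: 2.6
ee_pos: [475.4, 160.5, 176.3]
tcp_rot: [[0.927, 0.0, 0.375], [-0.375, -0.0, 0.927], [0.0, -1.0, -0.0]]
force: [1.1, 0.8, 0.4]
gripper_width: 0.001
```

```bash
python3 - <<'E'
from h import *
snap('top','top1'); a=cv2.imread('pics/top1.png'); cv2.imwrite('pics/c3.png',cv2.resize(a[90:300,140:400],None,fx=3,fy=2.8,interpolation=cv2.INTER_CUBIC))
E
```

```text
(no output)
```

View pics/c3.png

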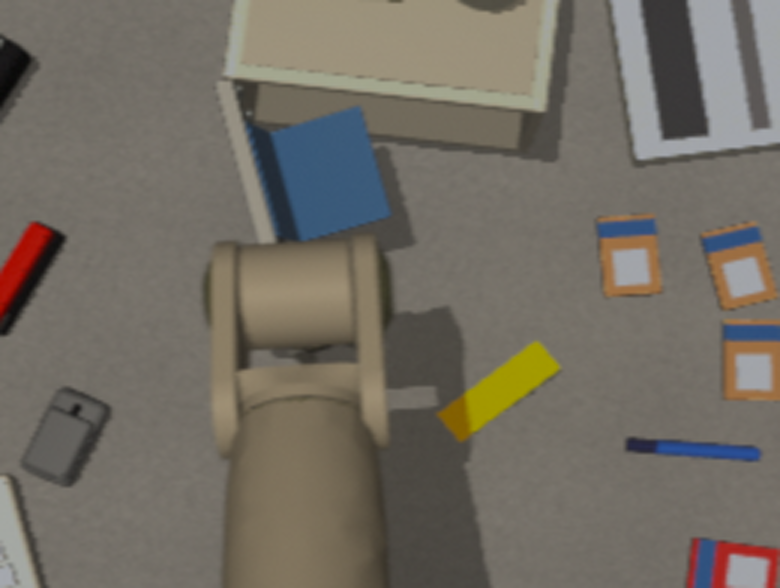

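The door is following the finger and stands at about 1.25 rad, its edge running from (225,85) to (265,240). I keep pushing it to the stop.

Request:
{"api": "carry_out", "payload": {
  "plan": [
    [-7,20,0,0,0,0,0],
    [-6,20,0,0,0,0,0],
    [-4,18,0,0,0,0,0],
    [-2,15,0,0,0,0,0],
    [0,10,0,0,0,0,0],
    [0,6,0,0,0,0,0],
    [0,4,0,0,0,0,0]
  ]
}}

```text
time: 3.52
ee_pos: [457.2, 252.7, 176.2]
tcp_rot: [[0.927, -0.0, 0.375], [-0.375, -0.0, 0.927], [-0.0, -1.0, -0.0]]
force: [0.4, -0.1, 0.6]
gripper_width: -0.003
```

Request:
{"api": "carry_out", "payload": {
  "plan": [
    [0,4,0,0,0,0,0],
    [0,3,0,0,0,0,0],
    [0,3,0,0,0,0,0],
    [0,0,0,0,0,0,0]
  ]
}}

```text
time: 4.03
ee_pos: [457.2, 261.2, 176.6]
tcp_rot: [[0.927, -0.0, 0.375], [-0.375, -0.003, 0.927], [0.001, -1.0, -0.003]]
force: [-1.2, -12.4, 5.3]
gripper_width: -0.003
```

The force reading shows the door at its stop. I back off and go above the wedge, turning the jaws by -28°.

Request:
{"api": "carry_out", "payload": {
  "plan": [
    [0,-15,0,0,0,0,0],
    [0,-45,0,0,0,0,0.5],
    [0,-50,0,0,0,-7,1],
    [0,-50,0,0,0,-7,1],
    [0,-50,-20,0,0,-7,1],
    [-3,-50,-30,0,0,-7,1],
    [-7,-55,-40,0,0,0,1]
  ]
}}

```text
time: 4.9
ee_pos: [447.5, -49.7, 89.3]
tcp_rot: [[0.641, 0.002, 0.768], [-0.768, -0.0, 0.641], [0.002, -1.0, 0.001]]
force: [1.6, -0.5, -0.1]
gripper_width: 1.0
```

```bash
python3 - <<'E'
from h import *
for n in ('top','scene'):
    snap(n,n+'2'); a=cv2.imread(f'pics/{n}2.png'); cv2.imwrite(f'pics/{n}2b.png',cv2.resize(a,(800,600),interpolation=cv2.INTER_CUBIC))
print(r.get_state()['ee_pos'])
E
```

```text
[445.53838698 -51.02531188  86.92668039]
```

View pics/top2b.png

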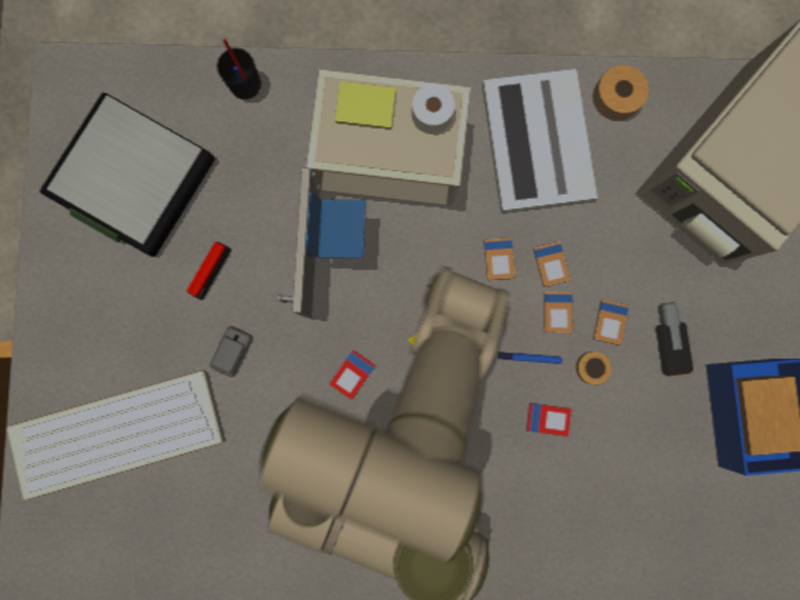

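View pics/scene2b.png

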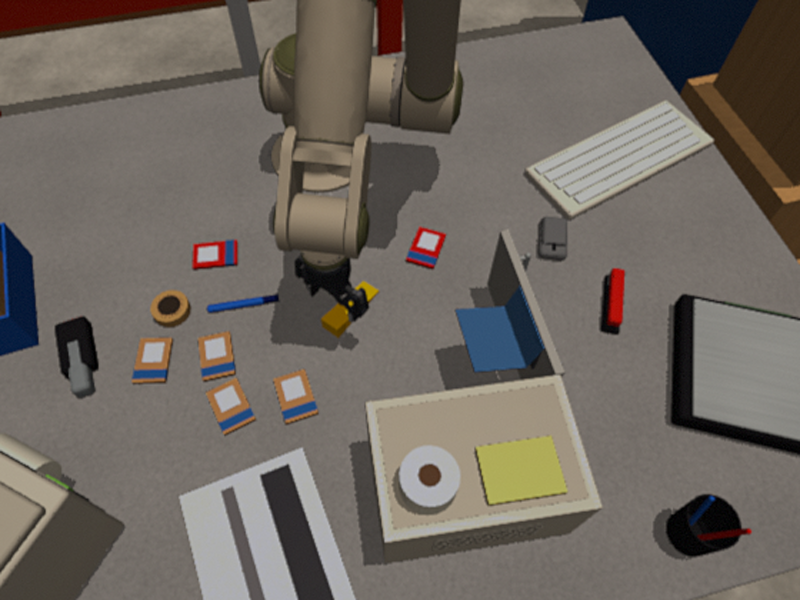

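The door is square to the cabinet, running from (305,170) to (296,312) in the top view. Everything else is in place. Now I descend on the wedge.

Request:
{"api": "carry_out", "payload": {
  "plan": [
    [1,-3,-25,0,0,0,1],
    [0,0,-25,0,0,0,1],
    [0,0,-11,0,0,0,1],
    [0,0,0,0,0,0,0.3],
    [0,0,0,0,0,0,0.3],
    [0,0,0,0,0,0,0.3],
    [0,0,0,0,0,0,0.3]
  ]
}}

```text
time: 5.88
ee_pos: [449.3, -50.9, 29.9]
tcp_rot: [[0.642, 0.002, 0.766], [-0.766, -0.001, 0.642], [0.002, -1.0, 0.001]]
force: [-1.5, 0.7, 8.0]
gripper_width: 0.455
```

```bash
python3 - <<'E'
from h import *
np.set_printoptions(precision=1,suppress=True)
a=cv2.imread('pics/top2.png');cv2.imwrite('pics/c4.png',cv2.resize(a[105:235,190:290],None,fx=6,fy=4.6,interpolation=cv2.INTER_CUBIC))
a=cv2.imread('pics/scene2.png');cv2.imwrite('pics/c5.png',cv2.resize(a[150:280,290:420],None,fx=5,fy=4.6,interpolation=cv2.INTER_CUBIC))
E
```

```text
(no output)
```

View pics/c4.png

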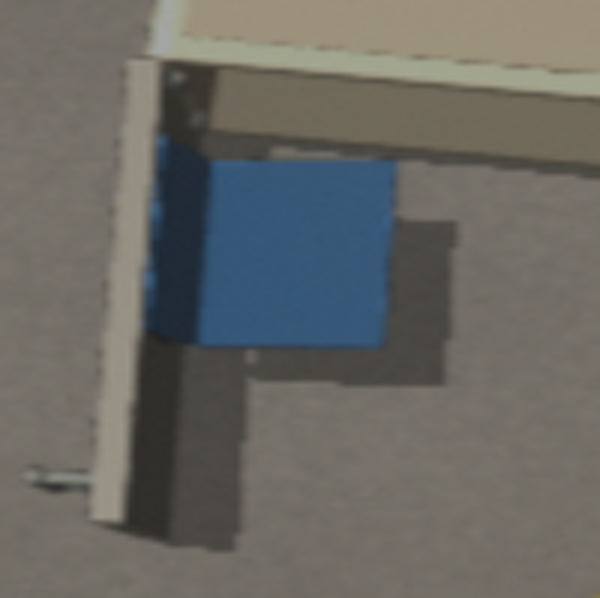

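View pics/c5.png

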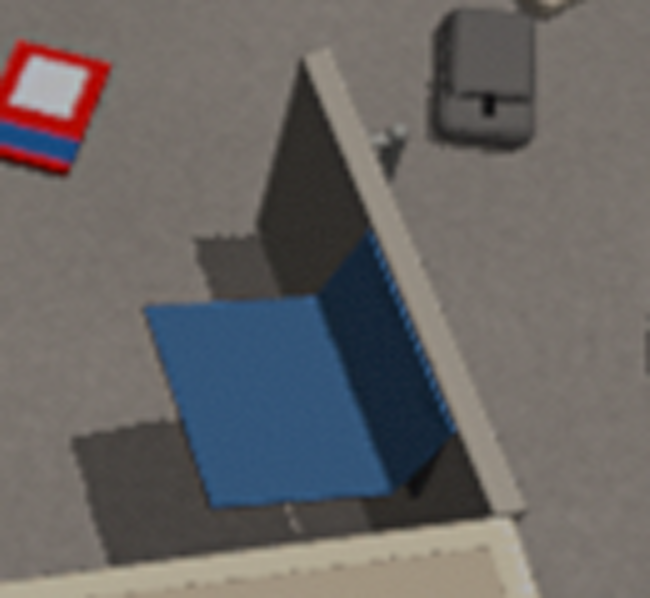

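```bash
python3 - <<'E'
from h import *
np.set_printoptions(precision=1,suppress=True)
t=dict(np.load('pics/top2.npz'));s=dict(np.load('pics/scene2.npz'))
T=lambda p,z:onz(t,190+p[0]/6,105+p[1]/4.6,z)
S=lambda p,z:onz(s,290+p[0]/5,150+p[1]/4.6,z)
for nm,p,q in [('free_in',(126,522),(303,52)),('free_out',(90,520),(328,48)),('hinge_in',(163,62),None),('hinge_out',(130,62),(525,512))]:
    print(nm,T(p,190)[:2], S(q,190)[:2] if q else '')
# rack shelf corners
zc=128;zo=128+92*np.sin(np.radians(15))
for nm,p,q,z in [('in_hinge',(211,161),(390,492),zc),('in_free',(198,347),(318,295),zc),('out_hinge',(396,161),(210,508),zo),('out_free',(383,347),(147,306),zo)]:
    a=(190+p[0]/6,105+p[1]/4.6);b=(290+q[0]/5,150+q[1]/4.6)
    print(nm,T(p,z),S(q,z),tri(t,a,s,b))
st=r.get_state();print(st['ee_pos'],st['force'],st['gripper_width'])
E
```

```text
free_in [435.8 249.6] [437.  254.2]
free_out [436.7 265.8] [437.4 267.2]
hinge_in [712.8 241.3] 
hinge_out [712.4 256.5] [717.2 257.4]
in_hinge [667.5 224.3 128. ] [669.1 225.7 128. ] (array([668.3, 225.3, 126.5]), np.float64(1.8120219463146277))
in_free [549.5 227.1 128. ] [551.2 232.  128. ] (array([550.5, 229.5, 128. ]), np.float64(5.120424349172016))
out_hinge [663.7 134.3 151.8] [666.7 135.2 151.8] (array([664.9, 135.3, 148. ]), np.float64(1.7559649129316806))
out_free [547.8 137.8 151.8] [549.9 141.6 151.8] (array([548.6, 139.9, 150.6]), np.float64(4.249403298618721))
[449.3 -50.9  29.9] [-1.5  0.7  8. ] 0.45494106148081487
```

Request:
{"api": "carry_out", "payload": {
  "plan": [
    [0,0,3,0,0,0,0.3],
    [0,0,3,0,0,0,0.3]
  ]
}}

```text
time: 6.12
ee_pos: [448.7, -50.6, 35.1]
tcp_rot: [[0.642, 0.0, 0.767], [-0.767, -0.0, 0.642], [0.0, -1.0, 0.0]]
force: [0.1, -0.6, -2.2]
gripper_width: 0.457
```

The door's finger contact shows it reached its stop, with the face at about y=272 there. The picture shows it rebounded slightly to about y=250, roughly 1.53 rad. Driving the wedge in the opening direction should bring it back to the stop. Now I carry the wedge over, turning it by -46°.

Request:
{"api": "carry_out", "payload": {
  "plan": [
    [0,0,30,0,0,0,0.3],
    [3,20,10,0,0,-9,0.3],
    [4,37,0,0,0,-9,0.3],
    [4,37,0,0,0,-9,0.3],
    [4,37,0,0,0,-9,0.3],
    [2,35,0,0,0,-10,0.3],
    [0,0,-20,0,0,0,0.3],
    [0,0,-18,0,0,0,0.3],
    [0,0,0,0,0,0,0.3]
  ]
}}

```text
time: 7.25
ee_pos: [464.9, 115.4, 36.0]
tcp_rot: [[-0.105, -0.003, 0.994], [-0.994, 0.0, -0.105], [0.0, -1.0, -0.003]]
force: [0.5, 0.3, -1.7]
gripper_width: 0.458
```

```bash
python3 - <<'E'
from h import *
for n in ('top','scene'):
    snap(n,n+'3'); 
a=cv2.imread('pics/top3.png');b=cv2.imread('pics/scene3.png')
cv2.imwrite('pics/c6.png',np.hstack([cv2.resize(a[100:260,180:340],(400,400),interpolation=cv2.INTER_CUBIC),cv2.resize(b[130:290,240:400],(400,400),interpolation=cv2.INTER_CUBIC)]))
E
```

```text
(no output)
```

View pics/c6.png

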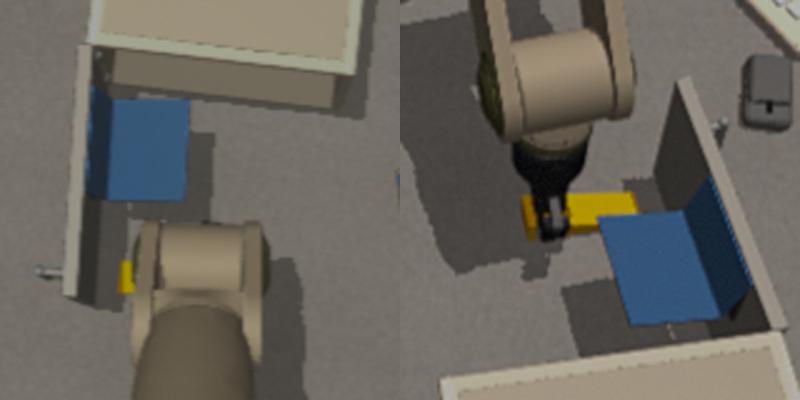

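The wedge is held level, its tip pointing at the door below the bare part of the inner face, at (127,277) in the left panel. I lower it to the bench and slide it under.

Request:
{"api": "carry_out", "payload": {
  "plan": [
    [0,0,-3,0,0,0,0.3],
    [1,10,-2,0,0,0,0.3],
    [1,12,0,0,0,0,0.3],
    [1,12,0,0,0,0,0.3],
    [1,12,0,0,0,0,0.3],
    [1,8,0,0,0,0,0.3],
    [0,0,0,0,0,0,0.3],
    [0,0,0,0,0,0,1],
    [0,0,0,0,0,0,1]
  ]
}}

```text
time: 8.48
ee_pos: [470.9, 169.0, 31.9]
tcp_rot: [[-0.106, 0.0, 0.994], [-0.994, 0.0, -0.106], [-0.0, -1.0, 0.0]]
force: [0.0, 0.6, -0.6]
gripper_width: 0.863
```

Request:
{"api": "carry_out", "payload": {
  "plan": [
    [0,0,25,0,0,0,1],
    [0,0,40,0,0,0,1],
    [-3,-25,0,0,0,0,0],
    [-3,-31,0,0,0,0,0],
    [0,0,-20,0,0,0,0],
    [0,0,-20,0,0,0,0],
    [0,0,-15,0,0,0,0],
    [0,0,0,0,0,0,0]
  ]
}}

```text
time: 9.48
ee_pos: [464.3, 113.3, 41.1]
tcp_rot: [[-0.105, -0.002, 0.994], [-0.994, -0.0, -0.105], [0.0, -1.0, -0.002]]
force: [-1.4, 0.2, -0.0]
gripper_width: -0.002
```

```bash
python3 - <<'E'
from h import *
for n in ('top','scene'):
    snap(n,n+'4'); 
a=cv2.imread('pics/top4.png');b=cv2.imread('pics/scene4.png')
cv2.imwrite('pics/c7.png',np.hstack([cv2.resize(a[100:260,180:340],(400,400),interpolation=cv2.INTER_CUBIC),cv2.resize(b[130:290,240:400],(400,400),interpolation=cv2.INTER_CUBIC)]))
E
```

```text
(no output)
```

View pics/c7.png

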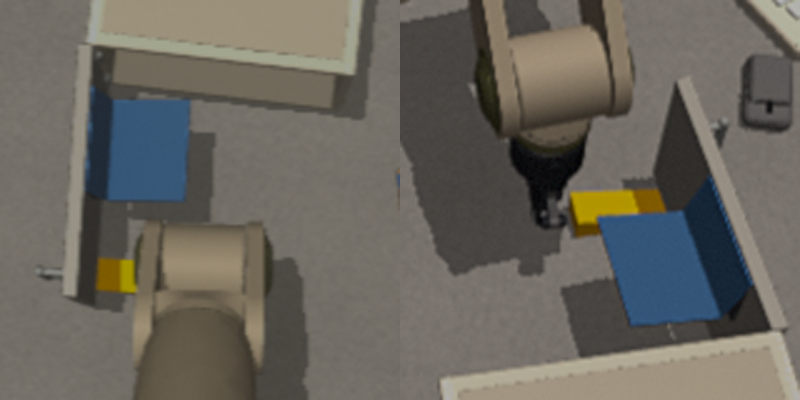

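The wedge's tip is at the door's lower edge and the closed fingers stand behind its thick end, at (548,215) in the right panel. Now I push.

Request:
{"api": "carry_out", "payload": {
  "plan": [
    [1,12,0,0,0,0,0],
    [1,12,0,0,0,0,0],
    [1,10,0,0,0,0,0],
    [1,8,0,0,0,0,0],
    [1,6,0,0,0,0,0],
    [0,0,0,0,0,0,0]
  ]
}}

```text
time: 10.32
ee_pos: [469.7, 161.8, 41.7]
tcp_rot: [[-0.105, 0.0, 0.994], [-0.994, 0.0, -0.105], [-0.0, -1.0, 0.0]]
force: [0.2, 0.1, -0.3]
gripper_width: 0.003
```

Request:
{"api": "carry_out", "payload": {
  "plan": [
    [0,3,0,0,0,0,0],
    [0,3,0,0,0,0,0],
    [1,3,0,0,0,0,0],
    [0,2,0,0,0,0,0]
  ]
}}

```text
time: 10.82
ee_pos: [470.7, 172.5, 41.7]
tcp_rot: [[-0.105, -0.0, 0.994], [-0.994, 0.0, -0.105], [-0.0, -1.0, -0.0]]
force: [-0.1, -2.0, -0.9]
gripper_width: -0.0
```

```bash
python3 - <<'E'
from h import *
for n in ('top','scene'):
    snap(n,n+'5'); 
a=cv2.imread('pics/top5.png');b=cv2.imread('pics/scene5.png')
cv2.imwrite('pics/c8.png',np.hstack([cv2.resize(a[100:260,180:340],(400,400),interpolation=cv2.INTER_CUBIC),cv2.resize(b[130:290,240:400],(400,400),interpolation=cv2.INTER_CUBIC)]))
E
```

```text
(no output)
```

View pics/c8.png

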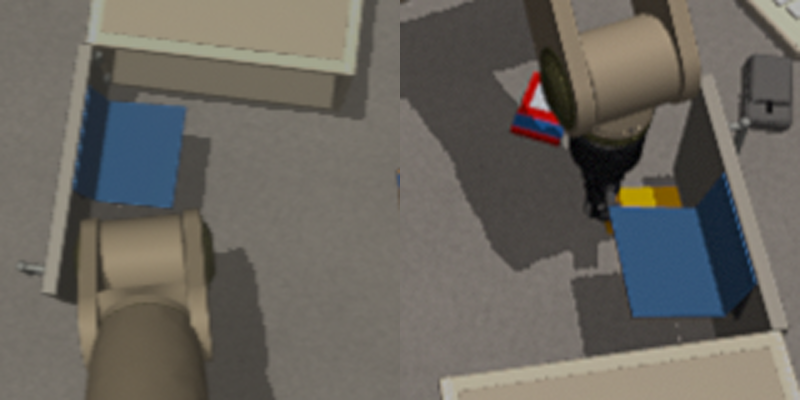

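The door has swung to its stop with the wedge. I tilt the wrist away from the door for clearance and keep driving the wedge.

Request:
{"api": "carry_out", "payload": {
  "plan": [
    [0,-5,0,0,0,0,0],
    [0,-4,2,10,0,0,0],
    [0,0,0,0,0,0,0],
    [0,3,0,0,0,0,0],
    [0,3,0,0,0,0,0],
    [0,3,0,0,0,0,0],
    [0,0,0,0,0,0,0]
  ]
}}

```text
time: 11.8
ee_pos: [470.5, 172.8, 43.7]
tcp_rot: [[-0.105, -0.0, 0.995], [-0.979, 0.173, -0.103], [-0.172, -0.985, -0.018]]
force: [-0.1, -0.4, 0.9]
gripper_width: 0.003
```

Request:
{"api": "carry_out", "payload": {
  "plan": [
    [0,2,0,0,0,0,0],
    [0,2,0,0,0,0,0],
    [0,0,0,0,0,0,0]
  ]
}}

```text
time: 12.18
ee_pos: [470.7, 175.5, 43.7]
tcp_rot: [[-0.105, -0.0, 0.994], [-0.98, 0.172, -0.103], [-0.171, -0.985, -0.018]]
force: [-2.1, -9.1, 1.7]
gripper_width: 0.005
```

Request:
{"api": "carry_out", "payload": {
  "plan": [
    [0,2,0,0,0,0,0],
    [0,2,0,0,0,0,0],
    [0,0,0,0,0,0,0]
  ]
}}

```text
time: 12.55
ee_pos: [470.7, 179.5, 43.7]
tcp_rot: [[-0.105, -0.0, 0.994], [-0.98, 0.172, -0.103], [-0.171, -0.985, -0.018]]
force: [-1.1, -10.3, 2.5]
gripper_width: -0.0
```

Request:
{"api": "carry_out", "payload": {
  "plan": [
    [0,2,0,0,0,0,0],
    [0,2,0,0,0,0,0],
    [0,0,0,0,0,0,0]
  ]
}}

```text
time: 12.92
ee_pos: [470.7, 183.4, 43.7]
tcp_rot: [[-0.105, -0.0, 0.994], [-0.98, 0.172, -0.103], [-0.171, -0.985, -0.018]]
force: [-0.3, -10.1, 1.7]
gripper_width: 0.0
```

Request:
{"api": "carry_out", "payload": {
  "plan": [
    [0,1,0,0,0,0,0],
    [0,1,0,0,0,0,0],
    [0,0,0,0,0,0,0]
  ]
}}

```text
time: 13.3
ee_pos: [470.7, 185.3, 43.6]
tcp_rot: [[-0.105, -0.0, 0.994], [-0.98, 0.172, -0.103], [-0.171, -0.985, -0.018]]
force: [-1.1, -11.2, 1.6]
gripper_width: 0.003
```

Request:
{"api": "carry_out", "payload": {
  "plan": [
    [0,1,0,0,0,0,0],
    [0,1,0,0,0,0,0],
    [0,0,0,0,0,0,0]
  ]
}}

```text
time: 13.68
ee_pos: [470.8, 187.1, 43.7]
tcp_rot: [[-0.105, -0.0, 0.994], [-0.98, 0.171, -0.103], [-0.17, -0.985, -0.018]]
force: [-1.7, -12.4, 2.6]
gripper_width: -0.0
```

Request:
{"api": "carry_out", "payload": {
  "plan": [
    [0,1,0,0,0,0,0],
    [0,0,0,0,0,0,0]
  ]
}}

```text
time: 13.92
ee_pos: [470.8, 187.5, 43.7]
tcp_rot: [[-0.105, -0.0, 0.995], [-0.98, 0.17, -0.103], [-0.169, -0.985, -0.018]]
force: [-1.8, -18.2, 3.5]
gripper_width: 0.005
```

The force jumped to 18 N after about 13 mm of drive, so the 3 mm of lift is used up and the wedge is jammed. I withdraw gently and look.

Request:
{"api": "carry_out", "payload": {
  "plan": [
    [0,-2,0,0,0,0,0],
    [0,-10,0,0,0,0,0],
    [-5,-40,5,-10,0,0,0],
    [0,-50,50,0,0,0,0],
    [0,-60,50,0,0,0,0.5],
    [0,-60,50,0,0,0,1],
    [0,-50,20,0,0,0,1]
  ]
}}

```text
time: 14.8
ee_pos: [465.8, -54.7, 195.1]
tcp_rot: [[-0.105, 0.003, 0.994], [-0.994, -0.001, -0.105], [0.0, -1.0, 0.003]]
force: [1.1, 0.5, -0.7]
gripper_width: 0.64
```

```bash
python3 - <<'E'
from h import *
for n in ('top','scene'):
    snap(n,n+'6'); 
a=cv2.imread('pics/top6.png');b=cv2.imread('pics/scene6.png')
cv2.imwrite('pics/c9.png',np.hstack([cv2.resize(a[100:260,160:320],(400,400),interpolation=cv2.INTER_CUBIC),cv2.resize(b[130:290,260:420],(400,400),interpolation=cv2.INTER_CUBIC)]))
cv2.imwrite('pics/c10.png',np.hstack([cv2.resize(a[150:300,320:470],(400,400),interpolation=cv2.INTER_CUBIC),cv2.resize(b[190:340,80:230],(400,400),interpolation=cv2.INTER_CUBIC)]))
E
```

```text
(no output)
```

View pics/c9.png

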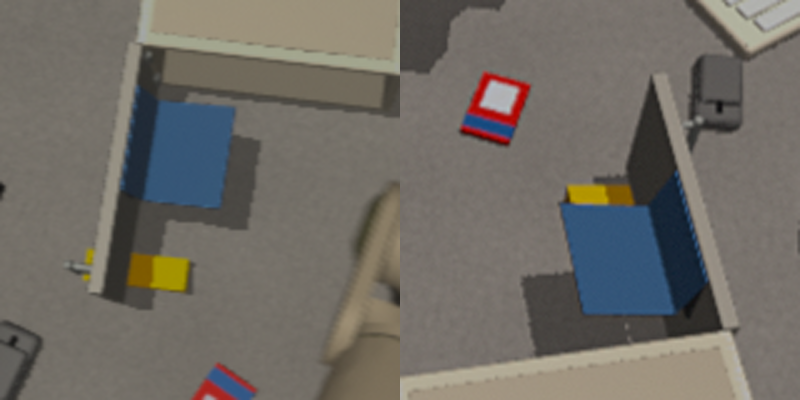

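View pics/c10.png

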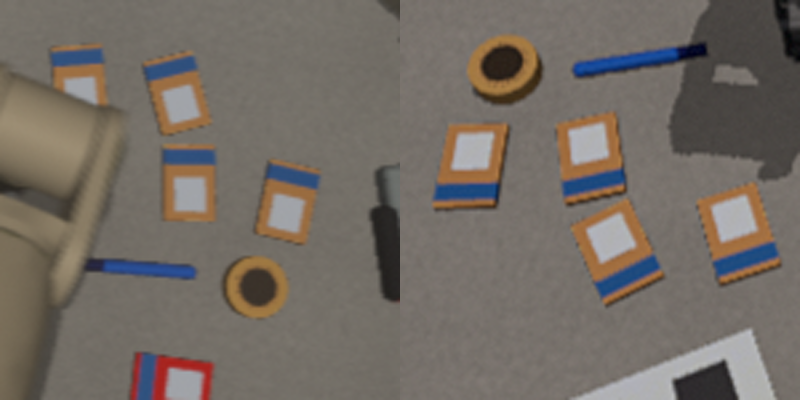

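The wedge sits under the open door with its tip showing past the outer face at (88,262) in the left panel. All four cartons are unmoved. Next I measure the rack and cartons exactly.

```bash
cat >> h.py <<'E'
def cart2(f,z=10):
    H=hsv(f);h,s,v=H[...,0],H[...,1],H[...,2]
    o=((h>=7)&(h<=20)&(s>110)&(v>90)).astype(np.uint8)
    b=((h>=102)&(h<=118)&(s>120)&(v>60)).astype(np.uint8)
    w=((s<60)&(v>140)).astype(np.uint8)
    out=[]
    cs=blobs(o,25)
    n,lab=cv2.connectedComponents(((o|b|w)>0).astype(np.uint8))
    for i in range(1,n):
        m=(lab==i); a=m.sum()
        if 200<a<1400 and (m&(b>0)).sum()>60 and (m&(o>0)).sum()>200:
            c=max(blobs(m,10),key=cv2.contourArea); out.append((cv2.minAreaRect(c)[0],rectz(f,c,z)))
    return out
E
python3 - <<'E'
from h import *
np.set_printoptions(precision=1,suppress=True)
t=dict(np.load('pics/top6.npz'));s=dict(np.load('pics/scene6.npz'))
for f in(t,s):
    for px,rc in cart2(f): print(np.array(px),np.array(rc[0]),np.array(rc[1]),round(rc[2],1))
a=cv2.imread('pics/top6.png');cv2.imwrite('pics/c11.png',cv2.resize(a[110:225,180:270],None,fx=7,fy=5,interpolation=cv2.INTER_CUBIC))
b=cv2.imread('pics/scene6.png');cv2.imwrite('pics/c12.png',cv2.resize(b[150:270,310:400],None,fx=7,fy=5,interpolation=cv2.INTER_CUBIC))
E
```

```text
[386.3 185.7] [ 560.7 -271.4] [80.9 59.4] 15.1
[205.9 275.4] [ 569.8 -155.5] [80.3 58.7] 5.4
```

View pics/c11.png

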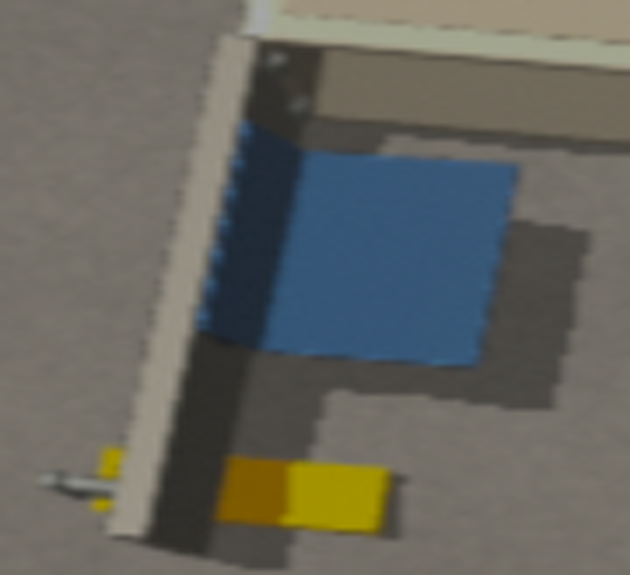

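View pics/c12.png

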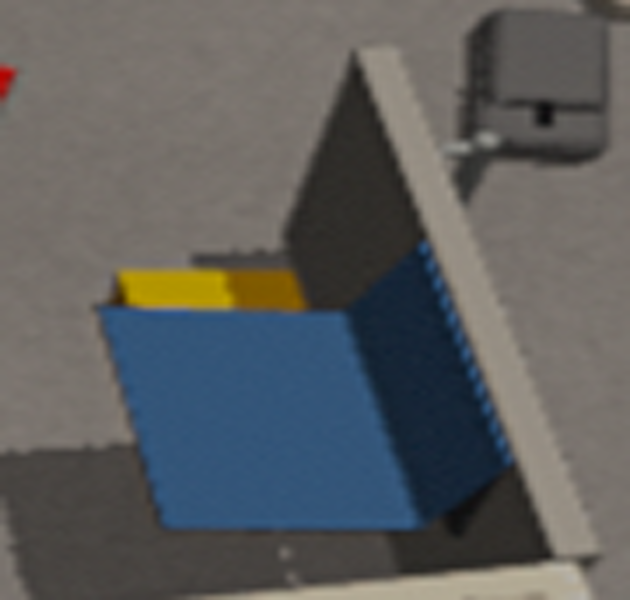

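```bash
python3 - <<'E'
s=open('h.py').read()
s=s.replace("n,lab=cv2.connectedComponents(((o|b|w)>0).astype(np.uint8))","n,lab=cv2.connectedComponents(cv2.morphologyEx((((h>=5)&(h<=22)&(s>70)&(v>60))|((h>=98)&(h<=122)&(s>70)&(v>50))|(w>0)).astype(np.uint8),cv2.MORPH_CLOSE,np.ones((3,3),np.uint8)),connectivity=4)")
s=s.replace("(m&(b>0)).sum()>60","(m&(b>0)).sum()>40")
open('h.py','w').write(s)
E
python3 - <<'E'
from h import *
np.set_printoptions(precision=1,suppress=True)
t=dict(np.load('pics/top6.npz'));s=dict(np.load('pics/scene6.npz'))
for f in(t,s):
    for px,rc in cart2(f): print(np.array(px),np.array(rc[0]),np.array(rc[1]),round(rc[2],1))
    print()
T=lambda p,z:onz(t,180+p[0]/7,110+p[1]/5,z)
S=lambda p,z:onz(s,310+p[0]/7,150+p[1]/5,z)
for nm,p,q in [('free_in',(147,535),(353,52)),('free_out',(107,535),(397,45)),('hinge_in',(258,40),None),('hinge_out',(225,38),(598,555))]:
    print(nm,T(p,193)[:2], S(q,193)[:2] if q else '')
zc=131;zo=131+92*np.sin(np.radians(15))
P=[]
for nm,p,q,z in [('in_hinge',(303,152),(418,527),zc),('in_free',(263,350),(348,312),zc),('out_hinge',(518,165),(163,528),zo),('out_free',(480,366),(98,308),zo)]:
    a=(180+p[0]/7,110+p[1]/5);b=(310+q[0]/7,150+q[1]/5)
    print(nm,T(p,z),S(q,z),*tri(t,a,s,b))
E
```

```text
[386.1 184.4] [ 564.9 -270.9] [90.9 62.2] 15.0
[390.5 218. ] [ 459.4 -284.6] [59.6 88.7] 89.9
[427.7 225.3] [ 439.  -400.2] [62.8 91.3] 77.8

[106.2 252. ] [ 440.1 -399.7] [62.7 93.7] 77.7
[206.3 277.1] [ 574.5 -155.2] [92.9 60.7] 5.5

free_in [439.1 276.2] [442.3 277.7]
free_out [438.8 291.6] [441.9 294.4]
hinge_in [713.2 241.8] 
hinge_out [714.1 254.8] [717.9 257.4]
in_hinge [665.5 229.3 131. ] [667.5 229.9 131. ] [666.4 230.2 128.5] 1.2162479247016564
in_free [550.  242.3 131. ] [551.7 247.3 131. ] [551.  244.7 131. ] 5.207097329462386
out_hinge [654.3 139.7 154.8] [657.2 141.  154.8] [655.5 140.9 151.3] 2.1907875344491003
out_free [539.2 152.3 154.8] [541.  155.7 154.8] [540.  154.1 153.8] 3.79395574747919
```

Carton B has shifted about 26 mm, from (539,-277) to (565,-271), which is the announced knock. The wedged door's rack corner is at about (608,236,131) with the door direction at 173.3°. I start with carton A at (574,-155), long axis at 5.5°.

Request:
{"api": "carry_out", "payload": {
  "plan": [
    [12,-12,0,0,0,-9.8,1],
    [12,-12,0,0,0,-9.8,1],
    [12,-12,-10,0,0,-9.8,1],
    [12,-12,-10,0,0,-9.8,1],
    [13,-13,-15,0,0,-9.8,1],
    [13,-13,-20,0,0,-9.8,1],
    [13,-13,-20,0,0,-9.8,1],
    [13,-14,-20,0,0,-9.9,0.9],
    [0,0,-20,0,0,0,0.85],
    [0,0,0,0,0,0,0.8]
  ]
}}

```text
time: 16.15
ee_pos: [564.8, -153.0, 76.2]
tcp_rot: [[-0.995, -0.004, 0.095], [-0.095, 0.002, -0.995], [0.003, -1.0, -0.002]]
force: [-0.4, 0.5, 0.2]
gripper_width: 0.797
```

```bash
python3 - <<'E'
from h import *
np.set_printoptions(precision=3,suppress=True)
f=snap('scene','scene7'); st=r.get_state(); print(st['ee_pos'],st['tcp_rot'],st['gripper_width'],st['joint_pos'])
b=cv2.imread('pics/scene7.png');cv2.imwrite('pics/c13.png',cv2.resize(b[210:330,110:270],None,fx=5,fy=5,interpolation=cv2.INTER_CUBIC))
E
```

```text
[ 565.38  -153.287   77.523] [[-0.995 -0.001  0.096]
 [-0.096  0.001 -0.995]
 [ 0.001 -1.    -0.001]] 0.7987639886904759 [-0.465  0.635  1.504  0.     1.004  1.01 ]
```

View pics/c13.png

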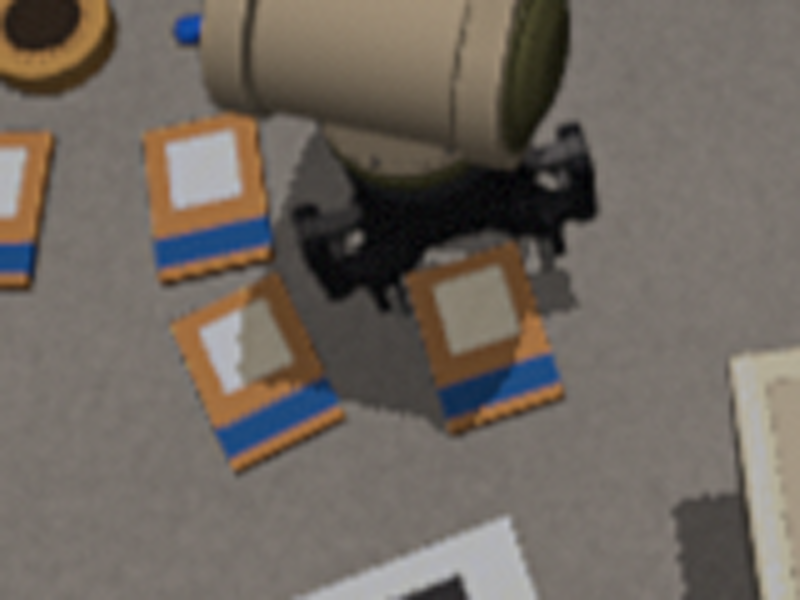

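The fingers straddle carton A at (485,335). I lower in small steps until they touch the bench.

Request:
{"api": "carry_out", "payload": {
  "plan": [
    [1,-2.5,-20,0,0,0,0.8],
    [0,0,-17,0,0,0,0.78],
    [0,0,-3,0,0,0,0.78],
    [0,0,-2,0,0,0,0.78],
    [0,0,0,0,0,0,0.78]
  ]
}}

```text
time: 16.82
ee_pos: [566.9, -156.5, 36.2]
tcp_rot: [[-0.995, 0.001, 0.095], [-0.095, -0.0, -0.995], [-0.0, -1.0, 0.0]]
force: [0.1, 0.5, 0.2]
gripper_width: 0.781
```

Request:
{"api": "carry_out", "payload": {
  "plan": [
    [0,0,-2,0,0,0,0.78],
    [0,0,-2,0,0,0,0.78],
    [0,0,0,0,0,0,0.78]
  ]
}}

```text
time: 17.2
ee_pos: [566.6, -156.4, 31.8]
tcp_rot: [[-0.995, -0.0, 0.095], [-0.095, 0.0, -0.995], [0.0, -1.0, -0.0]]
force: [0.6, 0.6, -0.7]
gripper_width: 0.782
```

Request:
{"api": "carry_out", "payload": {
  "plan": [
    [0,0,-2,0,0,0,0.78],
    [0,0,-1,0,0,0,0.78],
    [0,0,0,0,0,0,0.78]
  ]
}}

```text
time: 17.58
ee_pos: [566.7, -156.4, 28.8]
tcp_rot: [[-0.995, -0.0, 0.095], [-0.095, 0.0, -0.995], [0.0, -1.0, -0.0]]
force: [0.5, -0.4, 0.8]
gripper_width: 0.781
```

Request:
{"api": "carry_out", "payload": {
  "plan": [
    [0,0,0,0,0,0,0.5],
    [0,0,0,0,0,0,0.5],
    [0,0,0,0,0,0,0.5],
    [0,0,0,0,0,0,0.5]
  ]
}}

```text
time: 18.08
ee_pos: [566.8, -156.4, 30.0]
tcp_rot: [[-0.995, 0.0, 0.095], [-0.095, -0.0, -0.995], [-0.0, -1.0, 0.0]]
force: [-3.4, 1.4, 9.9]
gripper_width: 0.646
```

Request:
{"api": "carry_out", "payload": {
  "plan": [
    [0,0,15,0,0,0,0.5],
    [0,0,25,0,0,0,0.5],
    [0,0,0,0,0,0,0.5]
  ]
}}

```text
time: 18.45
ee_pos: [567.7, -156.9, 71.1]
tcp_rot: [[-0.995, 0.004, 0.095], [-0.095, -0.002, -0.995], [-0.004, -1.0, 0.002]]
force: [0.7, -0.5, -1.1]
gripper_width: 0.5
```

```bash
python3 - <<'E'
from h import *
f=snap('scene','scene8')
b=cv2.imread('pics/scene8.png');cv2.imwrite('pics/c14.png',cv2.resize(b[210:330,110:270],None,fx=5,fy=5,interpolation=cv2.INTER_CUBIC))
E
```

```text
(no output)
```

View pics/c14.png

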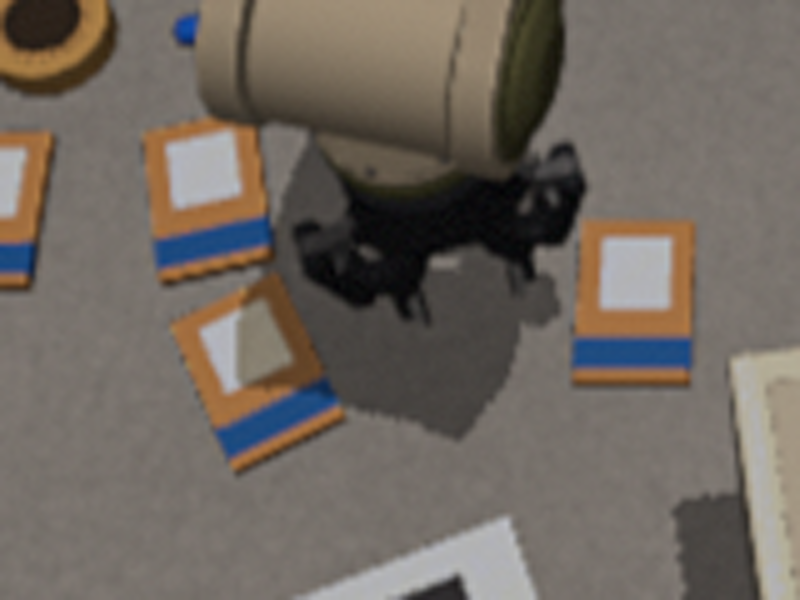

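The grasp missed. The fingers rode over the carton, because their tips reach less far when open, and pushed it aside to (633,300) in the crop. It still lies flat. I re-measure and go lower next time.

```bash
python3 - <<'E'
from h import *
np.set_printoptions(precision=1,suppress=True)
for n in('top','scene'):
    f=snap(n,n+'9')
    for px,rc in cart2(f): print(np.array(px),np.array(rc[0]),np.array(rc[1]),round(rc[2],1))
    print()
st=r.get_state(); print(st['ee_pos'])
E
```

```text
[324.5 180.4] [573.7 -77.4] [63.5 91.6] 75.7
[390.5 218. ] [ 459.4 -284.6] [59.6 88.7] 89.9
[427.7 225.3] [ 439.  -400.2] [62.8 91.3] 77.8

[106.3 252. ] [ 440.1 -399.4] [62.5 93.7] 78.2
[236. 270.] [574.4 -76.6] [60.8 89.1] 75.9

[ 566.4 -156.2   68.4]
```

Request:
{"api": "carry_out", "payload": {
  "plan": [
    [0,40,0,0,0,-9.8,0.9],
    [0,41,0,0,0,-9.8,0.9],
    [0,0,-25,0,0,0,0.9],
    [0,0,-10,0,0,0,0.88],
    [0,0,0,0,0,0,0.88]
  ]
}}

```text
time: 19.23
ee_pos: [566.2, -75.7, 33.1]
tcp_rot: [[-0.97, -0.002, -0.245], [0.245, 0.001, -0.97], [0.002, -1.0, -0.0]]
force: [1.1, 0.7, 0.1]
gripper_width: 0.878
```

```bash
python3 - <<'E'
from h import *
f=snap('scene','scene10');print(r.get_state()['ee_pos'])
b=cv2.imread('pics/scene10.png');cv2.imwrite('pics/c15.png',cv2.resize(b[210:330,150:310],None,fx=5,fy=5,interpolation=cv2.INTER_CUBIC))
E
```

```text
[566.67825235 -75.85899348  33.84785925]
```

View pics/c15.png

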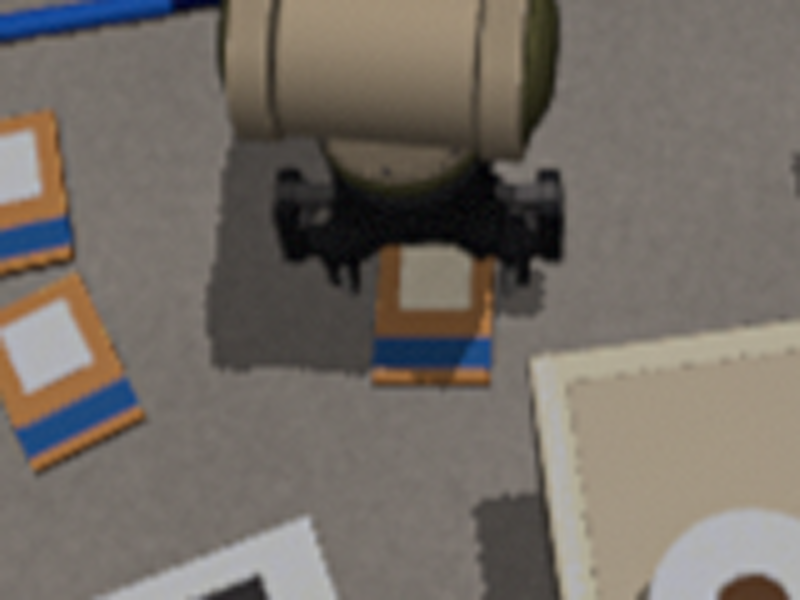

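Carton A at (433,315) lies between the fingers. I probe down for the bench.

Request:
{"api": "carry_out", "payload": {
  "plan": [
    [0,0,-8,0,0,0,0.88],
    [0,0,-4,0,0,0,0.88],
    [0,0,0,0,0,0,0.88]
  ]
}}

```text
time: 19.65
ee_pos: [566.5, -75.4, 21.7]
tcp_rot: [[-0.97, -0.0, -0.244], [0.244, 0.0, -0.97], [0.001, -1.0, -0.0]]
force: [0.4, -0.3, 0.7]
gripper_width: 0.877
```

Request:
{"api": "carry_out", "payload": {
  "plan": [
    [0,0,-2,0,0,0,0.88],
    [0,0,0,0,0,0,0.88]
  ]
}}

```text
time: 19.9
ee_pos: [566.7, -75.4, 19.9]
tcp_rot: [[-0.97, 0.0, -0.244], [0.244, 0.0, -0.97], [-0.0, -1.0, -0.0]]
force: [0.8, -0.4, 0.5]
gripper_width: 0.876
```

Request:
{"api": "carry_out", "payload": {
  "plan": [
    [0,0,-2,0,0,0,0.88],
    [0,0,0,0,0,0,0.88]
  ]
}}

```text
time: 20.15
ee_pos: [566.6, -75.4, 17.8]
tcp_rot: [[-0.97, -0.0, -0.244], [0.244, 0.0, -0.97], [0.0, -1.0, -0.0]]
force: [0.1, 0.1, -0.1]
gripper_width: 0.878
```

Request:
{"api": "carry_out", "payload": {
  "plan": [
    [0,0,-2,0,0,0,0.88],
    [0,0,0,0,0,0,0.88]
  ]
}}

```text
time: 20.4
ee_pos: [566.7, -75.4, 15.9]
tcp_rot: [[-0.97, -0.0, -0.244], [0.244, 0.0, -0.97], [0.0, -1.0, -0.0]]
force: [-0.5, -0.1, 0.3]
gripper_width: 0.881
```

Request:
{"api": "carry_out", "payload": {
  "plan": [
    [0,0,3,0,0,0,0.8],
    [0,0,0,0,0,0,0.55],
    [0,0,0,0,0,0,0.55],
    [0,0,0,0,0,0,0.55],
    [0,0,0,0,0,0,0.55]
  ]
}}

```text
time: 21.02
ee_pos: [567.5, -75.5, 20.5]
tcp_rot: [[-0.97, 0.002, -0.244], [0.244, -0.001, -0.97], [-0.002, -1.0, 0.0]]
force: [-2.0, 1.5, 13.5]
gripper_width: 0.684
```

Request:
{"api": "carry_out", "payload": {
  "plan": [
    [0,0,10,0,0,0,0.55],
    [0,0,25,0,0,0,0.55],
    [0,0,30,0,0,0,0.55],
    [0,0,0,0,0,0,0.55]
  ]
}}

```text
time: 21.52
ee_pos: [567.5, -75.7, 85.9]
tcp_rot: [[-0.97, 0.004, -0.244], [0.244, -0.001, -0.97], [-0.004, -1.0, 0.0]]
force: [0.1, 0.2, -1.4]
gripper_width: 0.686
```

```bash
python3 - <<'E'
from h import *
f=snap('scene','scene11');print(r.get_state()['ee_pos'])
b=cv2.imread('pics/scene11.png');cv2.imwrite('pics/c16.png',cv2.resize(b[210:330,150:310],None,fx=5,fy=5,interpolation=cv2.INTER_CUBIC))
E
```

```text
[566.772757   -75.43475046  84.29705321]
```

View pics/c16.png

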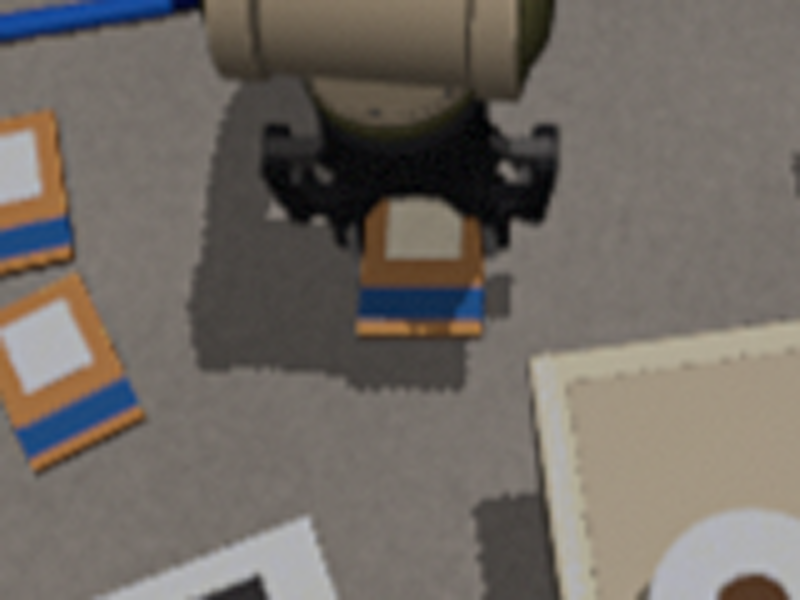

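Carton A is held level between the fingers. I carry it over, turning it +97.5°, and then tilt it.

Request:
{"api": "carry_out", "payload": {
  "plan": [
    [0,0,40,0,0,9.7,0.55],
    [0,5,40,0,0,9.7,0.55],
    [0,15,40,0,0,9.7,0.55],
    [5,35,30,0,0,9.7,0.55],
    [5,35,15,0,0,9.7,0.55],
    [5,35,0,0,0,9.8,0.55],
    [5,35,0,0,0,9.8,0.55],
    [5,35,0,0,0,9.8,0.55],
    [5,35,0,0,0,9.8,0.55],
    [5,32,0,0,0,9.8,0.55]
  ]
}}

```text
time: 22.82
ee_pos: [601.5, 187.8, 247.1]
tcp_rot: [[-0.11, -0.003, 0.994], [-0.994, -0.0, -0.11], [0.001, -1.0, -0.003]]
force: [-0.2, -0.2, -0.4]
gripper_width: 0.681
```

Request:
{"api": "carry_out", "payload": {
  "plan": [
    [0,0,0,-7.4,0.9,0,0.55],
    [0,0,0,-7.4,0.9,0,0.55],
    [0,0,0,0,0,0,0.55]
  ]
}}

```text
time: 23.2
ee_pos: [601.3, 187.9, 246.6]
tcp_rot: [[-0.109, -0.034, 0.994], [-0.96, -0.255, -0.114], [0.257, -0.966, -0.005]]
force: [-0.8, 0.3, -0.6]
gripper_width: 0.681
```

```bash
cat >> h.py <<'E'
O=np.array([608,236,131.]);ph=np.radians(173.3)
d_=np.array([np.cos(ph),np.sin(ph),0]);n_=np.array([-d_[1],d_[0],0])
c15,s15=np.cos(np.radians(15)),np.sin(np.radians(15))
RX=n_*c15+[0,0,s15];RZ=-n_*s15+[0,0,c15];RY=np.cross(RZ,RX);RR=np.stack([RX,RY,RZ],1)
def torack(p): return RR.T@(np.asarray(p)-O)
def fromrack(q): return O+RR@np.asarray(q,float)
E
python3 - <<'E'
from h import *
from scipy.spatial.transform import Rotation as R
np.set_printoptions(precision=2,suppress=True)
st=r.get_state();p=st['ee_pos'];A=st['tcp_rot'];print(p,torack(p),st['gripper_width'])
T=np.stack([np.cross(-RZ,RY),-RZ,RY],1);print(A,T,np.degrees(R.from_matrix(T@A.T).as_rotvec()))
print('above',fromrack([66,0,55])-p)
for n in('top','scene'): snap(n,n+'12')
a=cv2.imread('pics/top12.png');b=cv2.imread('pics/scene12.png')
cv2.imwrite('pics/c17.png',np.hstack([cv2.resize(a[100:260,160:320],(400,400),interpolation=cv2.INTER_CUBIC),cv2.resize(b[130:290,260:420],(400,400),interpolation=cv2.INTER_CUBIC)]))
E
```

```text
[601.27 187.92 246.61] [76.81 -1.07 99.11] 0.6814035033510625
[[-0.11 -0.03  0.99]
 [-0.96 -0.26 -0.11]
 [ 0.26 -0.97 -0.  ]] [[-0.11 -0.03  0.99]
 [-0.96 -0.26 -0.12]
 [ 0.26 -0.97  0.  ]] [-0.13 -0.26 -0.17]
above [  0.95  -1.1  -45.4 ]
```

View pics/c17.png

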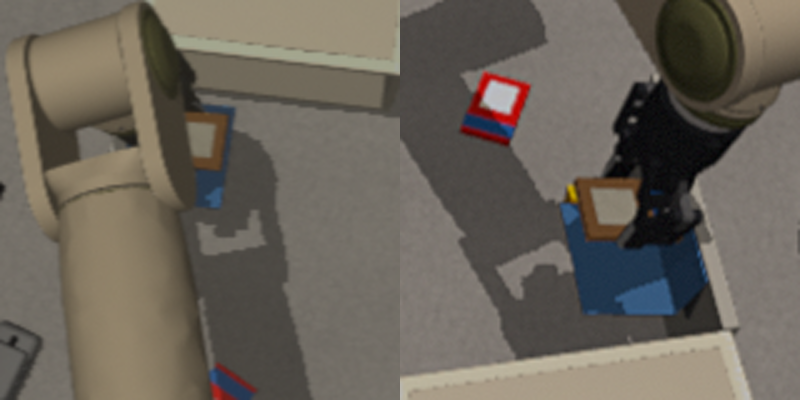

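The carton hangs above the middle of the rack, parallel to the shelf. I lower it along the shelf normal.

Request:
{"api": "carry_out", "payload": {
  "plan": [
    [1,-1,-22,0,0,0,0.55],
    [0,0,-23,0,0,0,0.55],
    [-0.5,-4,-15,0,0,0,0.55],
    [-0.3,-3,-10,0,0,0,0.55],
    [0,0,0,0,0,0,0.55]
  ]
}}

```text
time: 23.92
ee_pos: [601.8, 178.1, 178.7]
tcp_rot: [[-0.112, -0.032, 0.993], [-0.96, -0.255, -0.117], [0.257, -0.966, -0.002]]
force: [-0.0, 1.3, -1.2]
gripper_width: 0.683
```

Request:
{"api": "carry_out", "payload": {
  "plan": [
    [0,-0.5,-2,0,0,0,0.55],
    [0,0,0,0,0,0,0.55]
  ]
}}

```text
time: 24.18
ee_pos: [602.0, 178.2, 177.4]
tcp_rot: [[-0.112, -0.03, 0.993], [-0.96, -0.255, -0.116], [0.257, -0.966, -0.001]]
force: [-0.4, 0.1, -0.9]
gripper_width: 0.685
```

Request:
{"api": "carry_out", "payload": {
  "plan": [
    [0,-0.5,-2,0,0,0,0.55],
    [0,0,0,0,0,0,0.55]
  ]
}}

```text
time: 24.42
ee_pos: [601.8, 177.6, 174.8]
tcp_rot: [[-0.112, -0.031, 0.993], [-0.96, -0.255, -0.116], [0.257, -0.966, -0.001]]
force: [-0.7, 0.6, -0.5]
gripper_width: 0.683
```

```bash
cat > st.py <<'E'
from h import *
np.set_printoptions(precision=2,suppress=True)
st=r.get_state();print(st['ee_pos'],torack(st['ee_pos']),RR.T@st['force'],st['gripper_width'])
E
python3 st.py
```

```text
[601.82 177.63 174.84] [68.04  0.67 27.15] [-0.59 -0.78 -0.39] 0.6828602675797909
```

Request:
{"api": "carry_out", "payload": {
  "plan": [
    [0,-0.5,-1.5,0,0,0,0.55],
    [0,0,0,0,0,0,0.55]
  ]
}}

```text
time: 24.68
ee_pos: [601.9, 177.1, 173.3]
tcp_rot: [[-0.112, -0.031, 0.993], [-0.96, -0.255, -0.116], [0.257, -0.966, -0.001]]
force: [-0.2, 0.0, -0.0]
gripper_width: 0.683
```

Request:
{"api": "carry_out", "payload": {
  "plan": [
    [0,-0.5,-1.5,0,0,0,0.55],
    [0,0,0,0,0,0,0.55]
  ]
}}

```text
time: 24.92
ee_pos: [601.8, 176.5, 171.8]
tcp_rot: [[-0.112, -0.031, 0.993], [-0.96, -0.255, -0.116], [0.257, -0.966, -0.002]]
force: [-0.0, -0.5, -1.9]
gripper_width: 0.685
```

Request:
{"api": "carry_out", "payload": {
  "plan": [
    [0.5,4,-1,0,0,0,0.55],
    [0.5,4,-1,0,0,0,0.55],
    [0.3,3,-0.8,0,0,0,0.55],
    [0,0,0,0,0,0,0.55]
  ]
}}

```text
time: 25.42
ee_pos: [603.2, 187.9, 169.0]
tcp_rot: [[-0.111, -0.031, 0.993], [-0.96, -0.255, -0.115], [0.257, -0.966, -0.001]]
force: [-0.8, -0.3, -0.6]
gripper_width: 0.681
```

```bash
python3 st.py
```

```text
[603.15 187.93 169.01] [56.5   0.8  24.21] [ 0.19 -0.72 -0.66] 0.6809313722549428
```

Request:
{"api": "carry_out", "payload": {
  "plan": [
    [0.2,2,-0.5,0,0,0,0.55],
    [0,0,0,0,0,0,0.55]
  ]
}}

```text
time: 25.68
ee_pos: [603.4, 189.7, 168.6]
tcp_rot: [[-0.112, -0.031, 0.993], [-0.96, -0.255, -0.116], [0.257, -0.966, -0.001]]
force: [0.3, -0.0, 0.3]
gripper_width: 0.682
```

```bash
python3 st.py
```

```text
[603.38 189.67 168.57] [54.69  0.82 24.24] [0.06 0.35 0.27] 0.6815161068162289
```

Request:
{"api": "carry_out", "payload": {
  "plan": [
    [0.2,2,-0.5,0,0,0,0.55],
    [0,0,0,0,0,0,0.55]
  ]
}}

```text
time: 25.92
ee_pos: [603.6, 191.7, 168.1]
tcp_rot: [[-0.112, -0.031, 0.993], [-0.96, -0.255, -0.116], [0.257, -0.966, -0.001]]
force: [-0.2, 0.8, -0.8]
gripper_width: 0.684
```

```bash
python3 st.py
```

```text
[603.57 191.71 168.08] [52.59  0.76 24.3 ] [-0.99 -0.33 -0.61] 0.6839623170660262
```

Request:
{"api": "carry_out", "payload": {
  "plan": [
    [0.2,2,-0.5,0,0,0,0.55],
    [0,0,0,0,0,0,0.55]
  ]
}}

```text
time: 26.18
ee_pos: [603.8, 193.0, 167.8]
tcp_rot: [[-0.112, -0.032, 0.993], [-0.959, -0.257, -0.116], [0.259, -0.966, -0.002]]
force: [-1.7, -4.7, 0.7]
gripper_width: 0.68
```

```bash
python3 st.py
```

```text
[603.77 193.02 167.79] [51.24  0.81 24.36] [ 4.94 -1.15 -0.57] 0.6804326012346306
```

Request:
{"api": "carry_out", "payload": {
  "plan": [
    [0.2,2,-0.5,0,0,0,0.55],
    [0,0,0,0,0,0,0.55]
  ]
}}

```text
time: 26.42
ee_pos: [603.7, 193.2, 167.8]
tcp_rot: [[-0.113, -0.033, 0.993], [-0.958, -0.26, -0.118], [0.262, -0.965, -0.003]]
force: [-5.7, -14.4, 4.8]
gripper_width: 0.681
```

```bash
python3 st.py; python3 - <<'E'
from h import *
b=snap('scene','scene13');b=cv2.imread('pics/scene13.png');cv2.imwrite('pics/c18.png',cv2.resize(b[160:280,300:420],(600,600),interpolation=cv2.INTER_CUBIC))
E
```

```text
[603.75 193.23 167.77] [51.02  0.76 24.4 ] [15.7  -3.99  0.79] 0.6812565735994072
```

View pics/c18.png

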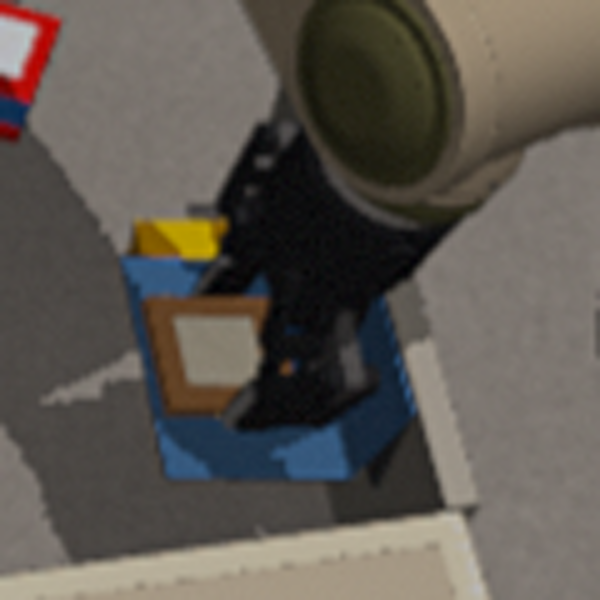

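The carton meets the backstop, with 16 N of contact force. I ease off and lower onto the shelf.

Request:
{"api": "carry_out", "payload": {
  "plan": [
    [-0.3,-2.5,0.6,0,0,0,0.55],
    [0,-0.5,-2,0,0,0,0.55],
    [0,0,0,0,0,0,0.55]
  ]
}}

```text
time: 26.85
ee_pos: [603.8, 192.4, 165.8]
tcp_rot: [[-0.112, -0.031, 0.993], [-0.96, -0.256, -0.116], [0.258, -0.966, -0.001]]
force: [0.3, -4.2, 1.4]
gripper_width: 0.682
```

```bash
python3 st.py
```

```text
[603.83 192.45 165.81] [51.26  0.94 22.3 ] [4.4  0.83 0.3 ] 0.6815165679601316
```

Request:
{"api": "carry_out", "payload": {
  "plan": [
    [0,-0.4,-1.5,0,0,0,0.55],
    [0,0,0,0,0,0,0.55]
  ]
}}

```text
time: 27.1
ee_pos: [603.8, 192.1, 164.4]
tcp_rot: [[-0.112, -0.031, 0.993], [-0.96, -0.256, -0.116], [0.257, -0.966, -0.001]]
force: [0.8, -4.3, 3.3]
gripper_width: 0.684
```

```bash
python3 st.py
```

```text
[603.84 192.08 164.43] [51.25  0.99 20.88] [4.85 1.32 2.12] 0.684434952712235
```

Request:
{"api": "carry_out", "payload": {
  "plan": [
    [0,-0.3,-1,0,0,0,0.55],
    [0,0,0,0,0,0,0.55]
  ]
}}

```text
time: 27.35
ee_pos: [603.8, 192.1, 164.3]
tcp_rot: [[-0.112, -0.03, 0.993], [-0.96, -0.255, -0.116], [0.257, -0.966, -0.0]]
force: [-1.8, -2.7, 7.2]
gripper_width: 0.685
```

```bash
python3 st.py
```

```text
[603.82 192.08 164.3 ] [51.22  0.97 20.75] [ 4.68 -1.44  6.22] 0.6847457829042481
```

It is seated on the shelf (contact at 20.75 mm, as predicted) and against the backstop. I release and retract along the shelf normal.

Request:
{"api": "carry_out", "payload": {
  "plan": [
    [0,0,0,0,0,0,0.85],
    [0,0,0,0,0,0,0.88],
    [0,3,10,0,0,0,0.88],
    [1,5,20,0,0,0,0.88],
    [1,8,30,0,0,0,0.88],
    [0,-20,40,7.4,-0.9,0,0.88],
    [0,-50,30,7.4,-0.9,0,0.88],
    [0,-60,0,0,0,-9,0.88],
    [0,-60,0,0,0,-9,0.88],
    [0,-60,0,0,0,-9,0.88]
  ]
}}

```text
time: 28.6
ee_pos: [605.5, -43.7, 294.1]
tcp_rot: [[-0.558, 0.001, 0.83], [-0.83, 0.0, -0.558], [-0.001, -1.0, 0.001]]
force: [1.5, 0.7, 0.2]
gripper_width: 0.88
```

```bash
cat > look.py <<'E'
import sys
from h import *
np.set_printoptions(precision=1,suppress=True)
k=sys.argv[1];F={}
for n in('top','scene'):
    f=F[n]=snap(n,n+k); print(n)
    for px,rc in cart2(f): print(np.array(px),np.array(rc[0]),np.array(rc[1]),round(rc[2],1))
a=cv2.imread(f'pics/top{k}.png');b=cv2.imread(f'pics/scene{k}.png')
cv2.imwrite(f'pics/L{k}.png',np.hstack([cv2.resize(a[100:260,160:320],(400,400),interpolation=cv2.INTER_CUBIC),cv2.resize(b[130:290,260:420],(400,400),interpolation=cv2.INTER_CUBIC)]))
st=r.get_state();print(st['time'],st['ee_pos'],st['gripper_width'],np.degrees(np.arctan2(st['tcp_rot'][1,2],st['tcp_rot'][0,2])),st['tcp_rot'][:,1])
E
python3 look.py 14
```

```text
top
[386.1 184.4] [ 564.9 -270.9] [91.  62.2] 15.0
[390.5 218. ] [ 459.4 -284.6] [59.6 88.7] 89.9
[427.7 225.3] [ 439.1 -400.1] [62.8 91.5] 77.9
scene
[106.3 252. ] [ 440.1 -399.4] [62.5 93.5] 78.2
28.7 [605.5 -47.2 293.6] 0.8799474017524793 -34.160492570199985 [ 0. -0. -1.]
```

View pics/L14.png

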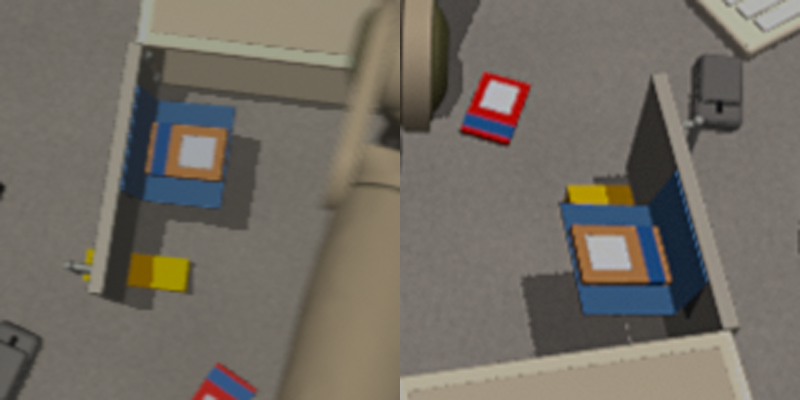

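Carton 1 lies flat, centred and against the backstop, at (620,255) in the right panel. The door and wedge are unchanged. Next is carton B at (565,-271), long axis 15°.

Request:
{"api": "carry_out", "payload": {
  "plan": [
    [-8,-45,-30,0,0,-10.2,0.88],
    [-10,-45,-30,0,0,-10.2,0.88],
    [-10,-45,-35,0,0,-10.2,0.88],
    [-10,-45,-35,0,0,-10.2,0.88],
    [-10,-46,-40,0,0,0,0.88],
    [0,0,-30,0,0,0,0.88],
    [0,0,-20,0,0,0,0.88],
    [0,0,0,0,0,0,0.88]
  ]
}}

```text
time: 29.7
ee_pos: [557.5, -267.3, 72.4]
tcp_rot: [[-0.963, -0.002, 0.269], [-0.269, 0.002, -0.963], [0.001, -1.0, -0.002]]
force: [-0.1, 0.3, 0.1]
gripper_width: 0.881
```

```bash
python3 look.py 15; python3 - <<'E'
from h import *
b=cv2.imread('pics/scene15.png');cv2.imwrite('pics/c19.png',cv2.resize(b[200:320,60:220],None,fx=5,fy=5,interpolation=cv2.INTER_CUBIC))
E
```

```text
top
[427.6 225.3] [ 439.1 -400.1] [62.8 91.5] 77.9
scene
[106.2 252.7] [ 437.1 -399. ] [62.7 99.8] 77.7
[160.9 283.8] [ 564.4 -269.9] [92.2 61.7] 15.0
29.8 [ 558.4 -268.    74.4] 0.881866631461636 -74.39732924473718 [ 0. -0. -1.]
```

View pics/c19.png

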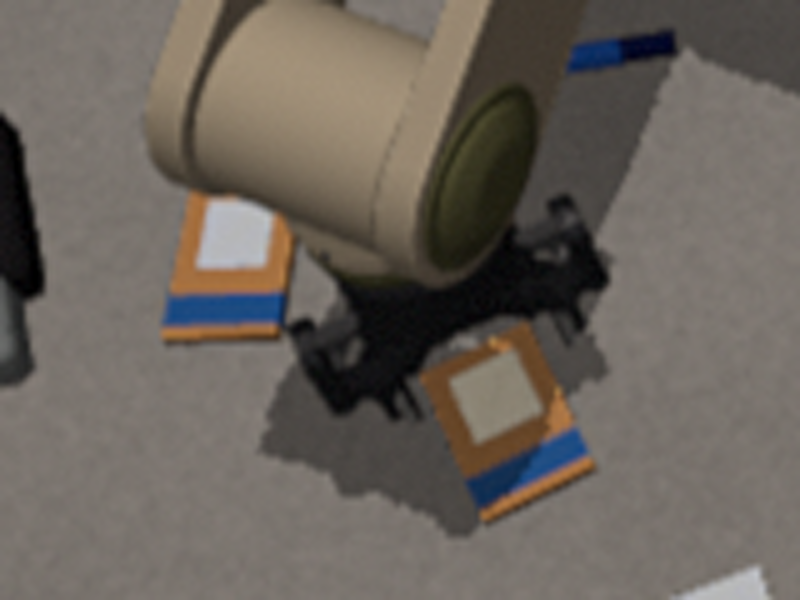

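Request:
{"api": "carry_out", "payload": {
  "plan": [
    [-1,-4.5,-20,0,0,0,0.88],
    [0,0,-20,0,0,0,0.88],
    [0,0,-10,0,0,0,0.88],
    [0,0,-4,0,0,0,0.88],
    [0,0,0,0,0,0,0.8]
  ]
}}

```text
time: 30.42
ee_pos: [556.8, -272.6, 19.2]
tcp_rot: [[-0.963, 0.0, 0.268], [-0.268, -0.0, -0.963], [-0.0, -1.0, 0.0]]
force: [-0.2, 0.2, -0.5]
gripper_width: 0.797
```

Request:
{"api": "carry_out", "payload": {
  "plan": [
    [0,0,0,0,0,0,0.55],
    [0,0,0,0,0,0,0.55],
    [0,0,0,0,0,0,0.55],
    [0,0,0,0,0,0,0.55]
  ]
}}

```text
time: 30.92
ee_pos: [557.3, -273.0, 20.6]
tcp_rot: [[-0.963, 0.002, 0.268], [-0.268, -0.001, -0.963], [-0.001, -1.0, 0.002]]
force: [-0.2, -1.2, 6.0]
gripper_width: 0.681
```

Request:
{"api": "carry_out", "payload": {
  "plan": [
    [0,0,15,0,0,0,0.55],
    [0,0,40,0,0,0,0.55],
    [0,15,50,0,0,0,0.55],
    [5,40,40,0,0,9.7,0.55],
    [5,45,40,0,0,9.7,0.55],
    [5,45,40,0,0,9.7,0.55],
    [5,45,0,0,0,9.7,0.55],
    [5,45,0,0,0,9.7,0.55],
    [5,45,0,0,0,9.7,0.55],
    [5,45,0,0,0,9.5,0.55]
  ]
}}

```text
time: 32.17
ee_pos: [591.5, 53.9, 245.3]
tcp_rot: [[-0.112, 0.001, 0.994], [-0.994, -0.0, -0.112], [0.0, -1.0, 0.001]]
force: [-0.3, 0.1, 0.4]
gripper_width: 0.681
```

Request:
{"api": "carry_out", "payload": {
  "plan": [
    [5,45,0,0,0,0,0.55],
    [5,45,0,0,0,0,0.55],
    [0,45,0,-7.4,0.9,0,0.55],
    [0,0,0,-7.4,0.9,0,0.55],
    [0,0,0,0,0,0,0.55]
  ]
}}

```text
time: 32.8
ee_pos: [601.3, 189.0, 244.2]
tcp_rot: [[-0.111, -0.031, 0.993], [-0.96, -0.255, -0.115], [0.256, -0.967, -0.001]]
force: [0.0, -0.3, -0.2]
gripper_width: 0.68
```

```bash
cat > pl.py <<'E'
from h import *
import sys
from scipy.spatial.transform import Rotation as R
np.set_printoptions(precision=2,suppress=True)
st=r.get_state();p=st['ee_pos'];A=st['tcp_rot'];print(st['time'],p,torack(p),st['gripper_width'])
T=np.stack([np.cross(-RZ,RY),-RZ,RY],1);print('rotvec',np.degrees(R.from_matrix(T@A.T).as_rotvec()))
z=float(sys.argv[1]);q=fromrack([62,0,z+30]);print('above',q-p,'then',fromrack([62,0,z])-q,'slide10',-RX*10)
E
python3 pl.py 34
```

```text
32.8 [601.28 189.03 244.21] [75.12 -1.2  97.07] 0.6797358852997022
rotvec [-0.15 -0.06 -0.1 ]
above [  1.67   3.94 -35.34] then [ -0.91  -7.71 -28.98] slide10 [ 1.13  9.59 -2.59]
```

Request:
{"api": "carry_out", "payload": {
  "plan": [
    [1.5,2,-18,0,0,0,0.55],
    [1,2,-17,0,0,0,0.55],
    [-0.4,-4,-15,0,0,0,0.55],
    [-0.4,-3.7,-14,0,0,0,0.55],
    [0,0,0,0,0,0,0.55]
  ]
}}

```text
time: 33.42
ee_pos: [603.1, 183.1, 179.1]
tcp_rot: [[-0.114, -0.033, 0.993], [-0.96, -0.256, -0.118], [0.258, -0.966, -0.003]]
force: [-0.5, 0.5, -0.7]
gripper_width: 0.683
```

```bash
python3 st.py
```

```text
[603.1  183.07 179.14] [63.78  1.31 32.75] [-0.6 -0.5 -0.6] 0.6829676339871898
```

Request:
{"api": "carry_out", "payload": {
  "plan": [
    [0.5,4,-1,0,0,0,0.55],
    [0.4,3.6,-1,0,0,0,0.55],
    [0,0,0,0,0,0,0.55]
  ]
}}

```text
time: 33.8
ee_pos: [604.3, 191.8, 178.4]
tcp_rot: [[-0.113, -0.031, 0.993], [-0.96, -0.255, -0.117], [0.257, -0.966, -0.001]]
force: [-0.3, 0.6, -0.8]
gripper_width: 0.684
```

```bash
python3 st.py
```

```text
[604.31 191.8  178.37] [55.08  1.49 34.28] [-0.77 -0.41 -0.61] 0.6841671700499993
```

Request:
{"api": "carry_out", "payload": {
  "plan": [
    [-0.3,2,-0.6,0,0,0,0.55],
    [0,1.6,-0.4,0,0,0,0.55],
    [0,0,0,0,0,0,0.55]
  ]
}}

```text
time: 34.17
ee_pos: [604.0, 194.7, 177.3]
tcp_rot: [[-0.114, -0.031, 0.993], [-0.959, -0.256, -0.118], [0.258, -0.966, -0.001]]
force: [-1.1, -1.8, -0.0]
gripper_width: 0.684
```

```bash
python3 st.py
```

```text
[603.95 194.68 177.35] [52.09  0.8  34.03] [ 1.85 -0.9  -0.52] 0.6838768149038609
```

Request:
{"api": "carry_out", "payload": {
  "plan": [
    [0.1,1.4,-0.4,0,0,0,0.55],
    [0,0,0,0,0,0,0.55]
  ]
}}

```text
time: 34.42
ee_pos: [604.0, 194.8, 177.3]
tcp_rot: [[-0.114, -0.032, 0.993], [-0.959, -0.258, -0.119], [0.26, -0.966, -0.001]]
force: [-3.2, -9.2, 4.0]
gripper_width: 0.68
```

```bash
python3 st.py
```

```text
[603.97 194.82 177.31] [51.95  0.81 34.02] [10.2  -2.09  1.38] 0.6797785484429378
```

Backstop reached at 52.0. I ease off and lower onto carton 1.

Request:
{"api": "carry_out", "payload": {
  "plan": [
    [-0.1,-1.2,0.3,0,0,0,0.55],
    [0,-0.6,-2,0,0,0,0.55],
    [0,-0.3,-1,0,0,0,0.55],
    [0,0,0,0,0,0,0.55]
  ]
}}

```text
time: 34.92
ee_pos: [604.2, 193.9, 174.3]
tcp_rot: [[-0.114, -0.031, 0.993], [-0.959, -0.256, -0.118], [0.258, -0.966, -0.0]]
force: [-0.8, -4.9, 3.1]
gripper_width: 0.683
```

```bash
python3 st.py
```

```text
[604.19 193.9  174.34] [52.03  1.13 30.93] [ 5.54 -0.18  1.67] 0.682669521514515
```

Request:
{"api": "carry_out", "payload": {
  "plan": [
    [0,-0.2,-0.8,0,0,0,0.55],
    [0,0,0,0,0,0,0.55]
  ]
}}

```text
time: 35.17
ee_pos: [604.2, 193.9, 174.2]
tcp_rot: [[-0.114, -0.03, 0.993], [-0.96, -0.256, -0.118], [0.258, -0.966, 0.0]]
force: [-2.2, -4.2, 7.4]
gripper_width: 0.681
```

```bash
python3 st.py
```

```text
[604.18 193.87 174.2 ] [52.03  1.12 30.78] [ 6.19 -1.72  6.03] 0.6813025355642847
```

Request:
{"api": "carry_out", "payload": {
  "plan": [
    [0,0,0,0,0,0,0.85],
    [0,0,0,0,0,0,0.88],
    [0,3,10,0,0,0,0.88],
    [1,5,20,0,0,0,0.88],
    [1,8,30,0,0,0,0.88],
    [0,-20,40,7.4,-0.9,0,0.88],
    [0,-50,20,7.4,-0.9,0,0.88],
    [-5,-58,0,0,0,-9,0.88],
    [-5,-58,0,0,0,-9,0.88],
    [-5,-58,0,0,0,-9,0.88]
  ]
}}

```text
time: 36.42
ee_pos: [590.7, -35.5, 294.2]
tcp_rot: [[-0.559, 0.001, 0.829], [-0.829, 0.0, -0.559], [-0.001, -1.0, 0.001]]
force: [0.8, -0.6, 0.2]
gripper_width: 0.876
```

```bash
python3 look.py 16
```

```text
top
[390.5 218. ] [ 459.4 -284.6] [59.6 88.8] 89.9
[427.7 225.3] [ 439.  -400.1] [62.8 91.3] 77.9
scene
[151.1 248.9] [ 459.9 -284.2] [94.  61.4] 0.5
[106.3 252. ] [ 440.1 -399.7] [62.7 93.7] 77.7
36.525 [590.6 -38.6 293.9] 0.8792214519051909 -34.23962083721944 [ 0. -0. -1.]
```

View pics/L16.png

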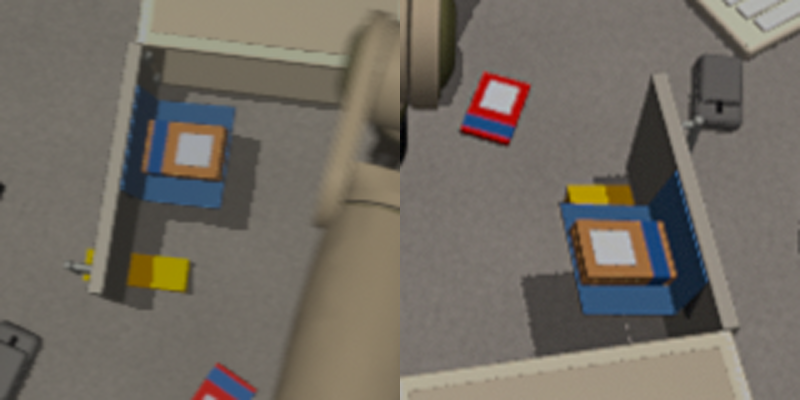

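The second carton sits squarely on the first. Next is carton C at (460,-284).

Request:
{"api": "carry_out", "payload": {
  "plan": [
    [-23,-41,-30,0,0,-9.3,0.88],
    [-23,-41,-35,0,0,-9.3,0.88],
    [-23,-41,-35,0,0,-9.3,0.88],
    [-23,-41,-40,0,0,-9.3,0.88],
    [-23,-41,-40,0,0,-9.3,0.88],
    [-24,-41,-40,0,0,-9.2,0.88],
    [0,0,0,0,0,0,0.88]
  ]
}}

```text
time: 37.4
ee_pos: [450.4, -280.9, 71.3]
tcp_rot: [[-1.0, -0.003, 0.006], [-0.006, 0.003, -1.0], [0.003, -1.0, -0.003]]
force: [0.0, 0.2, 1.1]
gripper_width: 0.883
```

```bash
python3 look.py 17; python3 - <<'E'
from h import *
b=cv2.imread('pics/scene17.png');cv2.imwrite('pics/c20.png',cv2.resize(b[180:300,60:220],None,fx=5,fy=5,interpolation=cv2.INTER_CUBIC))
E
```

```text
top
scene
[151.2 248.9] [ 459.8 -284.1] [94.5 62. ] 0.8
[106.  252.4] [ 439.9 -399.8] [61.7 93.9] 78.2
37.5 [ 452.7 -279.8   74. ] 0.8814614291488989 -89.36362019402122 [ 0. -0. -1.]
```

View pics/c20.png

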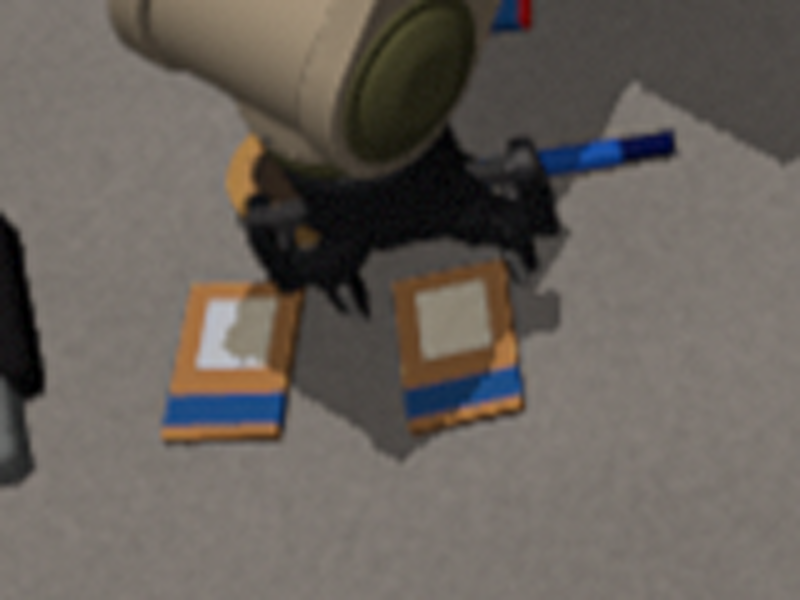

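Carton C at (460,345) lies between the fingers, and its neighbour and the marker are clear.

Request:
{"api": "carry_out", "payload": {
  "plan": [
    [-1,-4.6,-20,0,0,0,0.88],
    [0,0,-20,0,0,0,0.88],
    [0,0,-10,0,0,0,0.88],
    [0,0,-4.5,0,0,0,0.88],
    [0,0,0,0,0,0,0.8]
  ]
}}

```text
time: 38.12
ee_pos: [451.4, -284.5, 19.4]
tcp_rot: [[-1.0, 0.001, 0.01], [-0.01, -0.001, -1.0], [-0.001, -1.0, 0.001]]
force: [-0.6, -0.4, -0.1]
gripper_width: 0.798
```

Request:
{"api": "carry_out", "payload": {
  "plan": [
    [0,0,0,0,0,0,0.55],
    [0,0,0,0,0,0,0.55],
    [0,0,0,0,0,0,0.55],
    [0,0,0,0,0,0,0.55]
  ]
}}

```text
time: 38.62
ee_pos: [451.7, -285.0, 20.5]
tcp_rot: [[-1.0, 0.002, 0.01], [-0.01, -0.001, -1.0], [-0.002, -1.0, 0.001]]
force: [-0.5, 1.7, 10.8]
gripper_width: 0.683
```

Request:
{"api": "carry_out", "payload": {
  "plan": [
    [0,0,15,0,0,0,0.55],
    [0,0,40,0,0,0,0.55],
    [10,15,50,0,0,9,0.55],
    [15,40,40,0,0,9.2,0.55],
    [15,45,40,0,0,9.2,0.55],
    [15,45,45,0,0,9.2,0.55],
    [15,45,0,0,0,9.2,0.55],
    [15,45,0,0,0,9.2,0.55],
    [15,45,0,0,0,9.2,0.55],
    [15,45,0,0,0,9.2,0.55]
  ]
}}

```text
time: 39.88
ee_pos: [565.4, 40.0, 248.1]
tcp_rot: [[-0.271, 0.001, 0.963], [-0.963, -0.0, -0.271], [-0.0, -1.0, 0.001]]
force: [1.1, -0.9, -0.9]
gripper_width: 0.678
```

Request:
{"api": "carry_out", "payload": {
  "plan": [
    [15,45,0,0,0,9.3,0.55],
    [15,45,0,0,0,0,0.55],
    [6,56,0,-7.4,0.9,0,0.55],
    [0,0,0,-7.4,0.9,0,0.55],
    [0,0,0,0,0,0,0.55]
  ]
}}

```text
time: 40.5
ee_pos: [600.9, 186.1, 246.9]
tcp_rot: [[-0.111, -0.031, 0.993], [-0.96, -0.255, -0.115], [0.256, -0.967, -0.001]]
force: [-0.1, 0.7, -0.4]
gripper_width: 0.682
```

```bash
python3 pl.py 44
```

```text
40.5 [600.89 186.09 246.87] [78.67 -1.23 98.88] 0.6821169418199483
rotvec [-0.15 -0.06 -0.1 ]
above [  2.35   9.45 -28.35] then [ -0.91  -7.71 -28.98] slide10 [ 1.13  9.59 -2.59]
```

Request:
{"api": "carry_out", "payload": {
  "plan": [
    [1.5,4.5,-14,0,0,0,0.55],
    [1.2,5,-14,0,0,0,0.55],
    [-0.4,-4,-15,0,0,0,0.55],
    [-0.4,-3.7,-14,0,0,0,0.55],
    [0,0,0,0,0,0,0.55]
  ]
}}

```text
time: 41.12
ee_pos: [603.0, 185.5, 188.8]
tcp_rot: [[-0.114, -0.033, 0.993], [-0.959, -0.256, -0.118], [0.258, -0.966, -0.002]]
force: [0.1, 0.5, 0.1]
gripper_width: 0.685
```

```bash
python3 st.py
```

```text
[602.98 185.52 188.78] [63.94  0.91 42.68] [-0.47  0.    0.19] 0.6850483248914535
```

Request:
{"api": "carry_out", "payload": {
  "plan": [
    [0.3,4,-1.1,0,0,0,0.55],
    [0.3,3.6,-1,0,0,0,0.55],
    [0,0,0,0,0,0,0.55]
  ]
}}

```text
time: 41.5
ee_pos: [603.8, 194.3, 187.8]
tcp_rot: [[-0.113, -0.031, 0.993], [-0.96, -0.255, -0.117], [0.257, -0.966, -0.001]]
force: [-0.3, -0.4, -0.5]
gripper_width: 0.675
```

```bash
python3 st.py
```

```text
[603.81 194.32 187.84] [55.17  0.71 44.06] [ 0.3  -0.26 -0.59] 0.6748724422880854
```

Request:
{"api": "carry_out", "payload": {
  "plan": [
    [0.3,2,-0.6,0,0,0,0.55],
    [0.2,1.6,-0.4,0,0,0,0.55],
    [0,0,0,0,0,0,0.55]
  ]
}}

```text
time: 41.88
ee_pos: [604.3, 197.4, 186.7]
tcp_rot: [[-0.113, -0.031, 0.993], [-0.96, -0.255, -0.118], [0.257, -0.966, -0.001]]
force: [0.4, -0.7, -0.8]
gripper_width: 0.678
```

```bash
python3 st.py
```

```text
[604.33 197.43 186.74] [51.84  0.86 43.81] [ 0.45  0.5  -0.93] 0.6783658160741691
```

Request:
{"api": "carry_out", "payload": {
  "plan": [
    [0.1,1.4,-0.4,0,0,0,0.55],
    [0,0,0,0,0,0,0.55]
  ]
}}

```text
time: 42.12
ee_pos: [604.3, 197.6, 186.7]
tcp_rot: [[-0.114, -0.032, 0.993], [-0.959, -0.258, -0.119], [0.26, -0.966, -0.001]]
force: [-2.8, -6.3, 1.3]
gripper_width: 0.683
```

```bash
python3 st.py
```

```text
[604.32 197.61 186.74] [51.67  0.83 43.86] [ 6.72 -2.07 -0.43] 0.6834660675943034
```

Backstop contact at 51.7. I ease off and lower.

Request:
{"api": "carry_out", "payload": {
  "plan": [
    [-0.1,-1.0,0.3,0,0,0,0.55],
    [0,-0.6,-2,0,0,0,0.55],
    [0,-0.3,-1,0,0,0,0.55],
    [0,-0.1,-0.5,0,0,0,0.55],
    [0,0,0,0,0,0,0.55]
  ]
}}

```text
time: 42.75
ee_pos: [604.5, 196.7, 183.7]
tcp_rot: [[-0.114, -0.03, 0.993], [-0.96, -0.256, -0.118], [0.257, -0.966, 0.0]]
force: [-0.8, -3.6, 5.5]
gripper_width: 0.681
```

```bash
python3 st.py
```

```text
[604.49 196.73 183.74] [51.72  1.09 40.74] [ 4.98 -0.41  4.38] 0.6806228468542619
```

Request:
{"api": "carry_out", "payload": {
  "plan": [
    [0,0,0,0,0,0,0.85],
    [0,0,0,0,0,0,0.88],
    [0,3,10,0,0,0,0.88],
    [1,5,20,0,0,0,0.88],
    [1,8,30,0,0,0,0.88],
    [0,-20,40,7.4,-0.9,0,0.88],
    [0,-50,10,7.4,-0.9,0,0.88],
    [-10,-58,0,0,0,-9.6,0.88],
    [-10,-58,0,0,0,-9.6,0.88],
    [-10,-58,0,0,0,-9.6,0.88]
  ]
}}

```text
time: 44.0
ee_pos: [575.9, -32.7, 294.1]
tcp_rot: [[-0.585, 0.001, 0.811], [-0.811, -0.0, -0.585], [-0.001, -1.0, 0.001]]
force: [0.1, -0.0, -0.1]
gripper_width: 0.881
```

```bash
python3 look.py 18
```

```text
top
[427.6 225.3] [ 439.1 -400.4] [62.7 91.5] 77.6
scene
[106.2 252. ] [ 440.1 -399.6] [62.6 93.8] 77.8
44.1 [575.7 -35.7 293.9] 0.8806158935987366 -36.05114201186856 [ 0. -0. -1.]
```

View pics/L18.png

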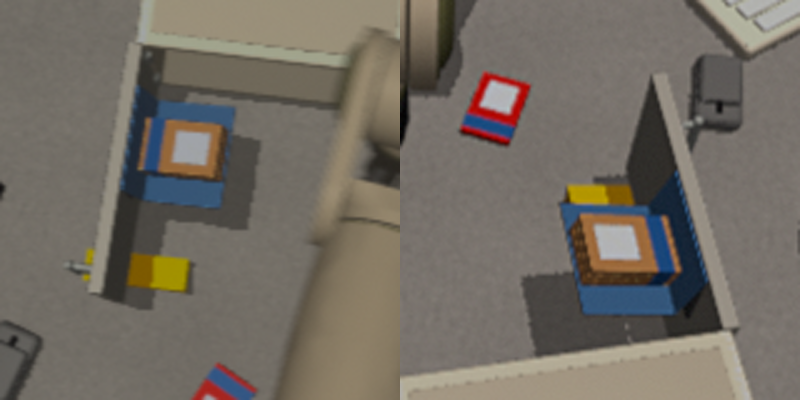

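Three cartons are neatly stacked. The last is carton D at (440,-400).

Request:
{"api": "carry_out", "payload": {
  "plan": [
    [-20,-50,-20,0,0,-9.4,0.88],
    [-20,-52,-25,0,0,-9.4,0.88],
    [-20,-52,-30,0,0,-9.4,0.88],
    [-21,-52,-35,0,0,-9.4,0.88],
    [-21,-52,-35,0,0,-9.5,0.88],
    [-21,-52,-35,0,0,-9.5,0.88],
    [-20,-50,-35,0,0,-9.5,0.88],
    [0,0,0,0,0,0,0.88]
  ]
}}

```text
time: 45.1
ee_pos: [436.1, -382.3, 83.1]
tcp_rot: [[-0.979, -0.002, -0.206], [0.206, 0.003, -0.979], [0.003, -1.0, -0.002]]
force: [0.5, 0.3, 0.1]
gripper_width: 0.883
```

```bash
python3 look.py 19; python3 - <<'E'
from h import *
b=cv2.imread('pics/scene19.png');cv2.imwrite('pics/c21.png',cv2.resize(b[180:300,40:200],None,fx=5,fy=5,interpolation=cv2.INTER_CUBIC))
E
```

```text
top
scene
[106.  252.2] [ 440.4 -399.9] [62.3 94.4] 77.7
45.2 [ 438.1 -380.5   85.6] 0.8768740824180485 -101.56955674010129 [ 0.  0. -1.]
```

View pics/c21.png

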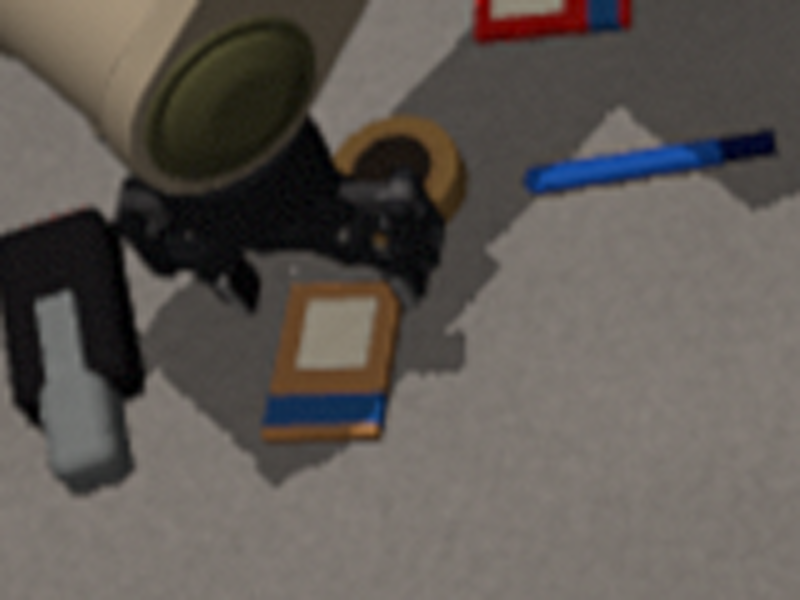

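Carton D at (330,360) lies ahead of the fingers. I correct by (-6,-18) at height and then descend.

Request:
{"api": "carry_out", "payload": {
  "plan": [
    [-6,-18,0,0,0,-0.6,0.88],
    [0,0,-15,0,0,0,0.88],
    [0,0,0,0,0,0,0.88]
  ]
}}

```text
time: 45.58
ee_pos: [431.3, -397.8, 68.9]
tcp_rot: [[-0.977, -0.001, -0.212], [0.212, 0.002, -0.977], [0.002, -1.0, -0.002]]
force: [0.4, 1.1, 0.0]
gripper_width: 0.878
```

```bash
python3 st.py; python3 - <<'E'
from h import *
snap('scene','scene20')
b=cv2.imread('pics/scene20.png');cv2.imwrite('pics/c22.png',cv2.resize(b[180:300,40:200],None,fx=5,fy=5,interpolation=cv2.INTER_CUBIC))
E
```

```text
[ 431.27 -397.78   68.87] [ 611.84 -101.58 -228.26] [-1.12  0.29  0.35] 0.877990354552062
```

View pics/c22.png

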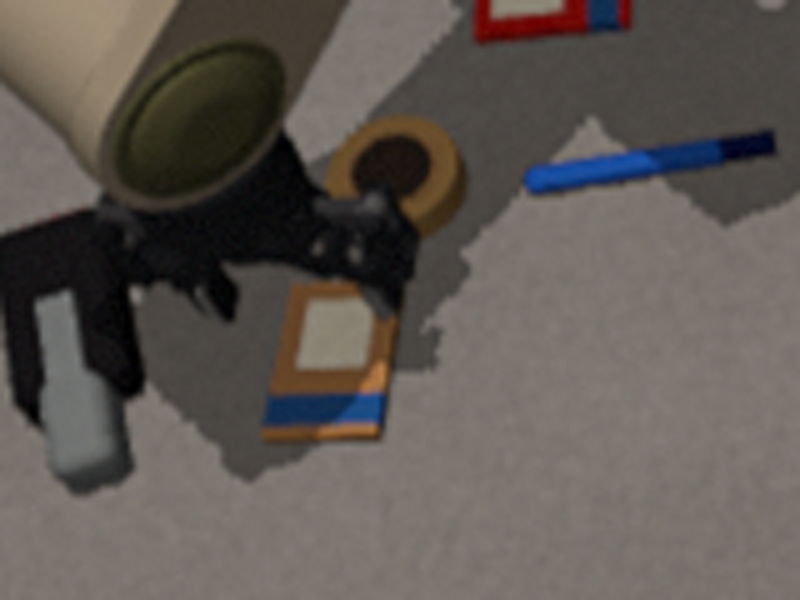

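```bash
python3 - <<'E'
from h import *
np.set_printoptions(precision=1,suppress=True)
st=r.get_state();p=st['ee_pos'];A=st['tcp_rot'];f=dict(np.load('pics/scene20.npz'))
for s in(-1,1):
    q=p+A[:,1]*14+s*A[:,2]*(37.3); print(q,(proj(f,q)-[40,180])*5)
H=hsv(f)
c=np.array([439.6,-400,10]);a=np.radians(-12.2);u=np.array([np.cos(a),np.sin(a),0]);v=np.array([-u[1],u[0],0])
for i,j in((45,30),(45,-30),(-45,-30),(-45,30)): print((proj(f,c+i*u+j*v)-[40,180])*5)
E
```

```text
[ 439.4 -361.5   55.6] [378.9 301.4]
[ 423.6 -434.4   55.5] [232.5 305.6]
[375.2 433.6]
[258.5 437.1]
[289.  282.6]
[401.  279.5]
```

Projecting the fingertips and carton corners agrees with the picture to about 1 px, so I descend.

Request:
{"api": "carry_out", "payload": {
  "plan": [
    [0.5,0,-20,0,0,0,0.88],
    [0,0,-20,0,0,0,0.88],
    [0,0,-9.5,0,0,0,0.88],
    [0,0,0,0,0,0,0.8]
  ]
}}

```text
time: 46.12
ee_pos: [432.1, -398.4, 20.5]
tcp_rot: [[-0.977, -0.0, -0.212], [0.212, 0.001, -0.977], [0.0, -1.0, -0.0]]
force: [0.0, 0.9, 0.6]
gripper_width: 0.801
```

Request:
{"api": "carry_out", "payload": {
  "plan": [
    [0,0,0,0,0,0,0.55],
    [0,0,0,0,0,0,0.55],
    [0,0,0,0,0,0,0.55],
    [0,0,0,0,0,0,0.55]
  ]
}}

```text
time: 46.62
ee_pos: [432.5, -399.1, 21.9]
tcp_rot: [[-0.977, 0.001, -0.212], [0.212, -0.002, -0.977], [-0.002, -1.0, 0.001]]
force: [-0.1, 0.2, 5.9]
gripper_width: 0.679
```

Request:
{"api": "carry_out", "payload": {
  "plan": [
    [0,0,15,0,0,0,0.55],
    [0,0,40,0,0,0,0.55],
    [10,20,50,0,0,9.5,0.55],
    [15,40,45,0,0,9.5,0.55],
    [15,45,45,0,0,9.5,0.55],
    [15,48,49,0,0,9.5,0.55],
    [15,48,0,0,0,9.5,0.55],
    [15,48,0,0,0,9.5,0.55],
    [15,48,0,0,0,9.5,0.55],
    [15,48,0,0,0,9.5,0.55]
  ]
}}

```text
time: 47.88
ee_pos: [544.8, -59.3, 258.3]
tcp_rot: [[-0.437, 0.001, 0.899], [-0.899, -0.0, -0.437], [-0.0, -1.0, 0.001]]
force: [0.4, -1.2, -0.8]
gripper_width: 0.682
```

Request:
{"api": "carry_out", "payload": {
  "plan": [
    [15,48,0,0,0,9.6,0.55],
    [15,48,0,0,0,9.6,0.55],
    [10,48,0,0,0,0,0.55],
    [10,48,0,0,0,0,0.55],
    [5,48,0,-7.4,0.9,0,0.55],
    [0,0,0,-7.4,0.9,0,0.55],
    [0,0,0,0,0,0,0.55]
  ]
}}

```text
time: 48.75
ee_pos: [599.3, 180.7, 257.2]
tcp_rot: [[-0.116, -0.031, 0.993], [-0.96, -0.255, -0.12], [0.257, -0.967, -0.0]]
force: [-0.1, -0.7, -0.5]
gripper_width: 0.684
```

```bash
python3 pl.py 55
```

```text
48.75 [599.3  180.65 257.18] [ 86.74  -2.18 107.39] 0.6837973695399295
rotvec [-0.14  0.    0.19]
above [  4.27  17.72 -28.03] then [ -0.91  -7.71 -28.98] slide10 [ 1.13  9.59 -2.59]
```

Request:
{"api": "carry_out", "payload": {
  "plan": [
    [2.5,9,-14,0,0,0,0.55],
    [2.5,9,-14,0,0,0,0.55],
    [-0.4,-4,-15,0,0,0,0.55],
    [-0.4,-3.7,-14,0,0,0,0.55],
    [0,0,0,0,0,0,0.55]
  ]
}}

```text
time: 49.38
ee_pos: [603.7, 188.6, 199.4]
tcp_rot: [[-0.119, -0.033, 0.992], [-0.959, -0.256, -0.123], [0.258, -0.966, -0.001]]
force: [0.5, -0.4, -0.0]
gripper_width: 0.682
```

```bash
python3 st.py
```

```text
[603.71 188.63 199.38] [63.62  1.26 53.75] [ 0.33  0.56 -0.09] 0.6815398809766945
```

Request:
{"api": "carry_out", "payload": {
  "plan": [
    [0.3,4,-1.1,0,0,0,0.55],
    [0.3,3.6,-1,0,0,0,0.55],
    [0,0,0,0,0,0,0.55]
  ]
}}

```text
time: 49.75
ee_pos: [604.5, 197.4, 198.2]
tcp_rot: [[-0.118, -0.031, 0.993], [-0.959, -0.255, -0.122], [0.257, -0.966, 0.001]]
force: [0.5, 0.2, -0.1]
gripper_width: 0.68
```

```bash
python3 st.py
```

```text
[604.5  197.37 198.22] [54.85  1.03 54.89] [-0.24  0.43 -0.07] 0.679698513834532
```

Request:
{"api": "carry_out", "payload": {
  "plan": [
    [0.1,2,-0.6,0,0,0.2,0.55],
    [0.1,1.6,-0.4,0,0,0,0.55],
    [0,0,0,0,0,0,0.55]
  ]
}}

```text
time: 50.12
ee_pos: [604.7, 200.6, 197.2]
tcp_rot: [[-0.115, -0.03, 0.993], [-0.959, -0.256, -0.119], [0.257, -0.966, 0.0]]
force: [0.3, 0.2, -0.4]
gripper_width: 0.679
```

```bash
python3 st.py
```

```text
[604.72 200.64 197.16] [51.42  0.87 54.72] [-0.34  0.28 -0.33] 0.678978511251163
```

Request:
{"api": "carry_out", "payload": {
  "plan": [
    [0.1,1,-0.3,0,0,0,0.55],
    [0,0,0,0,0,0,0.55]
  ]
}}

```text
time: 50.38
ee_pos: [604.8, 200.8, 197.1]
tcp_rot: [[-0.116, -0.031, 0.993], [-0.959, -0.257, -0.12], [0.259, -0.966, 0.0]]
force: [-2.1, -4.1, 0.7]
gripper_width: 0.682
```

```bash
python3 st.py
```

```text
[604.76 200.79 197.14] [51.26  0.89 54.74] [ 4.39 -1.6  -0.47] 0.6820465258713208
```

Backstop contact at 51.3. I lower.

Request:
{"api": "carry_out", "payload": {
  "plan": [
    [0,-0.6,0.1,0,0,0,0.55],
    [0,-0.6,-2,0,0,0,0.55],
    [0,-0.3,-1,0,0,0,0.55],
    [0,0,0,0,0,0,0.55]
  ]
}}

```text
time: 50.88
ee_pos: [605.0, 200.0, 194.7]
tcp_rot: [[-0.116, -0.029, 0.993], [-0.959, -0.256, -0.119], [0.257, -0.966, 0.002]]
force: [-1.4, -1.9, 4.4]
gripper_width: 0.68
```

```bash
python3 st.py
```

```text
[605.01 200.03 194.65] [51.32  1.23 52.15] [ 3.1  -1.14  3.71] 0.6797806732898026
```

Request:
{"api": "carry_out", "payload": {
  "plan": [
    [0,-0.2,-0.7,0,0,0,0.55],
    [0,0,0,0,0,0,0.55]
  ]
}}

```text
time: 51.12
ee_pos: [605.0, 200.0, 194.6]
tcp_rot: [[-0.116, -0.029, 0.993], [-0.959, -0.255, -0.119], [0.257, -0.966, 0.002]]
force: [-1.7, -1.0, 10.1]
gripper_width: 0.678
```

```bash
python3 st.py
```

```text
[605.   200.02 194.56] [51.3   1.21 52.05] [ 3.76 -1.62  9.41] 0.677633576889502
```

Seated. I release and withdraw well clear.

Request:
{"api": "carry_out", "payload": {
  "plan": [
    [0,0,0,0,0,0,0.85],
    [0,0,0,0,0,0,0.88],
    [0,3,10,0,0,0,0.88],
    [1,5,20,0,0,0,0.88],
    [1,8,30,0,0,0,0.88],
    [0,-20,40,7.4,-0.9,0,0.88],
    [0,-50,10,7.4,-0.9,0,0.88],
    [-20,-58,0,0,0,0,0.88],
    [-40,-45,0,0,0,0,0.88],
    [-40,-45,0,0,0,0,0.88]
  ]
}}

```text
time: 52.38
ee_pos: [505.6, -3.4, 303.9]
tcp_rot: [[-0.119, 0.002, 0.993], [-0.993, -0.0, -0.119], [0.0, -1.0, 0.002]]
force: [0.2, -0.9, 1.3]
gripper_width: 0.874
```

Request:
{"api": "carry_out", "payload": {
  "plan": [
    [-30,-50,0,0,0,0,0.88],
    [-30,-50,0,0,0,0,0.88],
    [0,0,0,0,0,0,0.88]
  ]
}}

```text
time: 52.75
ee_pos: [445.7, -104.5, 304.2]
tcp_rot: [[-0.124, 0.002, 0.992], [-0.992, -0.001, -0.124], [0.001, -1.0, 0.002]]
force: [-1.0, 1.4, 1.5]
gripper_width: 0.878
```

```bash
python3 look.py 21; python3 - <<'E'
from h import *
a=cv2.imread('pics/top21.png');cv2.imwrite('pics/t21b.png',cv2.resize(a,(800,600)))
b=cv2.imread('pics/scene21.png');cv2.imwrite('pics/c23.png',cv2.resize(b[150:270,310:410],None,fx=6,fy=5,interpolation=cv2.INTER_CUBIC))
E
```

```text
top
scene
52.85 [ 447.  -102.2  304. ] 0.87885556430532 -6.900088070857786 [ 0. -0. -1.]
```

View pics/c23.png

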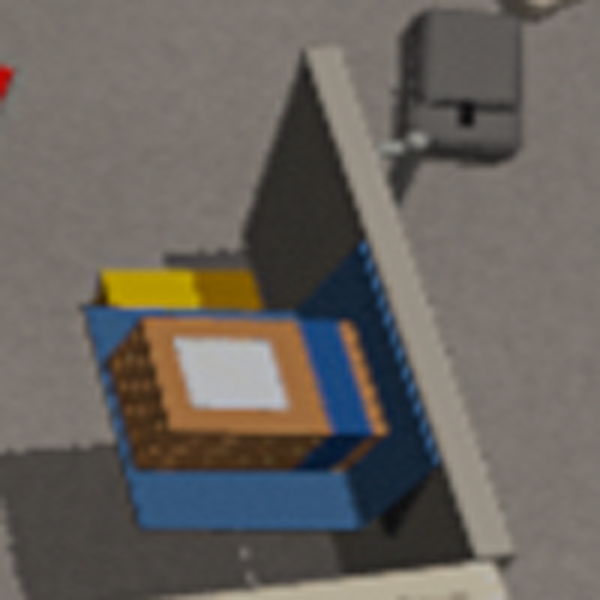

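View pics/t21b.png

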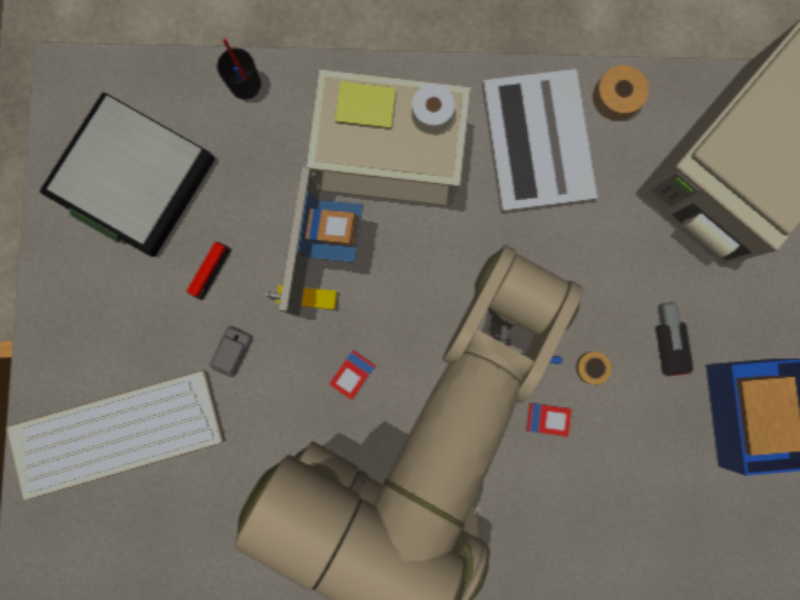

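The pile is square, with its short ends at the backstop. Everything else is in place and no brown cartons remain on the bench. One numeric check of the centring: I project the ideal pile into both views.

```bash
python3 - <<'E'
from h import *
np.set_printoptions(precision=1,suppress=True)
for n in('top','scene'):
    f=snap(n,n+'22');im=cv2.resize(cv2.imread(f'pics/{n}22.png'),None,fx=5,fy=5,interpolation=cv2.INTER_CUBIC)
    for z,w,l,c in((40,30,90,(0,255,0)),(0,59,92,(0,0,255))):
        P=[proj(f,fromrack([x,y,z]))*5+2 for x,y in((0,-w),(0,w),(l,w),(l,-w))]
        cv2.polylines(im,[np.int32(P)],True,c,1)
    ctr=np.int32(proj(f,fromrack([45,0,20]))*5); cv2.imwrite(f'pics/v{n}.png',im[ctr[1]-200:ctr[1]+200,ctr[0]-200:ctr[0]+200])
cv2.imwrite('pics/v.png',np.hstack([cv2.imread('pics/vtop.png'),cv2.imread('pics/vscene.png')]))
E
```

```text
(no output)
```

View pics/v.png

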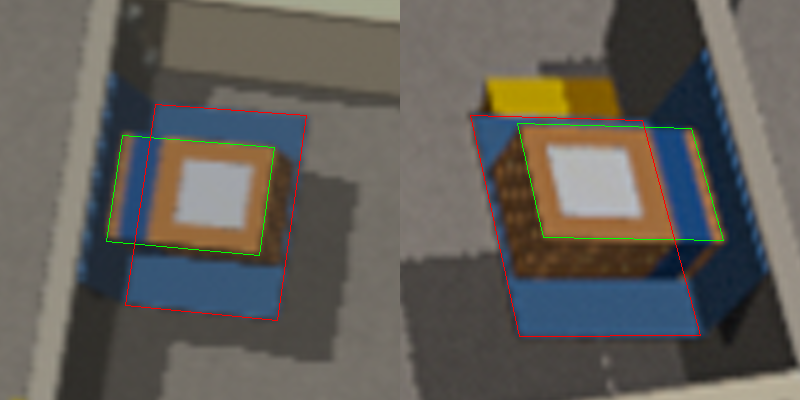

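The measured pile coincides with the ideal centred pile to within about 2 mm in both views. I hand the job in.

```bash
python3 -c "
from bench import r
print(r.close_job())"
```

```text
the job is handed in; nothing more can be done
None
```

The door stands wedged open and all four brown cartons on the bench are stacked on its rack. I handed the job in at about 53 s; no verdict was reported.

**What I did**
- I pushed the door to its stop. It rebounded slightly, and pushing the wedge in brought it back to the stop before the wedge took any load.
- With the rack still empty, I drove the wedge in about 13 mm at roughly 10 N. The force then jumped to 18 N, which means the 3 mm of lift was used up.
- I placed each carton until it touched the backstop, then lowered it to a felt contact. The contacts were about 10 mm apart, as expected for 10 mm cartons.

**Last checks**
- **Pile:** both views show it square, flat, against the backstop and within about 2 mm of the rack's centre.
- **Bench:** the wedge is still under the open door. Tape, mouse, stapler and the red look-alikes look unmoved; the arm hid most of the marker in the last top view, but it was in place earlier.
- **Not measured:** I inferred the door's lift from the force, as I could not see it in the pictures.

**What went wrong**
- My first grasp of one carton missed because the fingertips were too high, and it was pushed about 78 mm along the bench. I picked it up from there.
- Another carton was knocked about 26 mm during the run, so I measured its position again before gripping it.

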